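# Let the egg basket down on its ratchet lift

## Task

The hand-wound basket lift is holding a basket of eggs up over the pot. Lift the pawl just clear of the ratchet wheel and keep it up while the basket's own weight winds the drum back, then drop the pawl into the teeth again so that the lift holds by itself with the black pointer level with the red depth mark. The lift stop sits barely above the point where the wheel is let go: feel for it and never force the pawl against it. Do not let the basket run on past the mark, and leave the salt, the pepper mill and the jam jar where they stand.

Things in the scene. Friction and masses are not known exactly. Their poses are not given: they have to be found in the camera images.
- basket_lift: the lift, fixed on the worktop: aluminium base 175 x 340 mm, white gear housing, steel pot at its left end. Origin on the worktop below the wheel; x points away from its front, y left along the base to the pot, z up. In this frame (mm): wheel centre -25, 0, 110; housing x 0 to 54, y -38 to 46, z to 147; stop bracket y -9 to 11, z to 210; rack and arm y 20 and more, z to 280.
- pawl: the dark steel pawl, a lever over the wheel, in its plane, 10 mm thick, 0.2 kg; origin on its pivot (hinge axis along the lift's x), at lift x -25, y 46 mm. To the right (-y) of it: the nose 46 mm out, the blue grip sleeve 86 to 130 mm out. Its tilt is 0 when it is down. It falls back by its own weight and lies level; the raked teeth draw it in.
- pawl_grip (a point): centre of the pawl's blue grip sleeve: 16 mm in diameter, 44 mm long, along the lift's y, 108 mm from the pivot, free on both sides and below (pinch across it, along the lift's x, from above). 169 to 171.5 mm above the worktop when down. Going up, the loaded tooth drags (5 to 12 N here) until it lets go at 9.5 to 16 mm of rise; from there only the weight is felt (1 to 3 N).
- ratchet_wheel: steel ratchet wheel, 18 saw teeth, 100 mm in diameter, 14 mm thick, black winding knob 59 mm in diameter on its front; origin at its centre. One tooth is 7.7 mm of basket travel. With the pawl clear, the basket's weight turns it back (its top goes to the lift's left); an oil damper keeps that slow: the basket sinks at 6 to 13 mm/s.
- stop_bracket: white bracket with an upright rubber-tipped screw over the pawl, 45 mm right of the pivot; origin at the lift's origin. The pivot's slide is clamped by hand, so where the tooth lets go is unknown; the pawl meets the screw only about 1 mm of sleeve rise later. The screw takes 2.4 times the extra pull at the sleeve, about 17 N more there per mm; it must never take more than 24 N.
- carriage: rack, arm and wire basket with eggs, one rigid piece that slides straight down as the wheel turns back, 79 mm in all; origin at the foot of the rack.
- pointer (a point): tip of the black pointer on the rack, beside the scale strip; it moves down with the basket. It starts at z 248 mm.
- mark (a point): centre of the red depth mark, a clip 30 mm wide and 18 mm tall on the upright scale strip, 38 to 62 mm below the pointer's starting height; the pointer is level with it when its tip is no more than 9 mm above or below this point.
- salt: salt shaker, 44 mm in diameter, 90 mm tall, origin under its centre; bystander
- pepper: wooden pepper mill, 58 mm in diameter, 170 mm tall, origin under its centre; bystander
- jam_jar: jam jar with a red lid, 65 mm in diameter, 82 mm tall, origin under its centre; bystander

How it is judged:
By the outcome, as a careful person would: the job done as asked, in the order asked, and still so for the second after the job is handed in, with the robot touching nothing.
It also fails if it takes over 61 s, if anything falls off the work surface, if the arm or the gripper's body presses on something with over 40 N, if the wrist force passes 120 N, or if a joint passes its speed limit or range.

## Robot

A 6-joint arm with a two-finger parallel gripper is mounted at the origin on a cart in front of the work surface, level with it; the furniture and walls round the work are solid. World frame = base frame: x ahead of the robot, y to its left, z up, the work surface at z = 0. Lengths are in m, angles in rad, forces in N, time in s.
With the tool pointing down it reaches from about 0.375 to 0.9 m from the base axis. Payload 3.1 kg.
Tool frame: the origin (TCP) lies midway between the tips of the shut fingers; the grasp point (between the pads) lies 19 mm behind it; z points along the fingers, y is the direction in which the jaws open and shut (so a half turn about z gives the same grasp; the last joint's range is limited). The gripper opens to 85 mm and grips with 20 to 120 N. Pads are 22 mm wide; open, the fingers measure 114 mm over their backs; the gripper's body (76 mm by 85 mm) begins 54 mm behind the grasp point. The pads swing forward as they close: fully open they stand 13 mm farther back than shut.
Start: joints at [-1.502, 0.527, 1.433, -0, 1.181, -0.178], TCP at [0.153, -0.606, 0.231] pointing down, gripper open.
Joint ranges: [-3.08, 3.08], [-0.75, 2.2], [0.22, 2.44], [-1.43, 4.57], [0, 2.65], [-2.85, 2.85]. Speed limits (rad/s): [2.79, 2.79, 3.14, 3.14, 3.14, 3.14].

## Interface

Orientations are given as a unit quaternion [x, y, z, w].
In Python, from station import manip gives the robot as it stands.
- The arm moves only by the tool servo_tool, never from a script. Its argument "motion" is a list of rows, each a list of 7 numbers: the shift along the tool's x, y, z in mm, then the turn, a rotation vector about the tool's x, y, z in rad, then the opening, from -1 (shut) to 1 (fully open), so that 0 is half open. In form: [[x, y, z, rx, ry, rz, hand], ...]. A call has 1 to 12 rows; each row shifts and turns the pose as measured when the row begins, along the tool's axes as they then stand; what a row does not reach is not made up. A row lasts 1/12 s, in which the tool goes at most 41.7 mm and 7.16 degrees, less where a joint would pass 70% of its speed; a pose out of reach is approached as far as the arm can. A call with a gripper value outside its range is refused whole. The fingers move at their own pace and stop on an object; "grip_force" is the grip in N (left out, the last holds). Time passes only in rows, so rows that do not move let the fingers close. It gives the time, the measured TCP pose, the force and the opening at its end, in the units of the state.
- manip.sense(): the state, without advancing time (a new reading comes with each control period).
- manip.snapshot(name): name is "scene" or "side" or "wrist"; returns a dict with "frame" (400x640x3 uint8, red, green, blue), "mtx" (3x3 intrinsics, pixels), "dist_coeffs" ([k1, k2, p1, p2, k3] as OpenCV has them; the pictures are not rectified), "world_from_camera" (4x4, takes a point from camera to world coordinates). Camera axes: x right, y up, looking along -z (the intrinsics and any distortion apply to the point x, -y, -z); pixel columns grow to the right and rows downward; lengths in m; the calibration is good to about 2 mm. A picture is of the moment at which its call begins. There is no depth.
- manip.sign_off(): hands the job in, once; it reports no verdict.
The state is a dict: "t": time; "q": joint angles; "qd": joint speeds; "tau": joint torques, N m; "tcp_pos": TCP position; "tool_rot": TCP orientation; "force": force on the tool from outside, world axes, zero at the start; "ft_torque": the same for the moment, N m; "finger_gap": opening from 0.0 (shut) to 1.0 (fully open).
Only numpy, scipy, OpenCV 4.12 (cv2) and the standard library are available. Lean on these libraries where they do the work, as an engineer would, in place of code of your own. Each camera call takes 0.05 s, during which the arm holds its last target.

## Working session

There is one attempt and no reset: what is moved stays moved. The work goes in short steps, Python scripts to look and compute and a tool call to move; the robot and the scene stay as the last step left them, time stands still between calls to the robot, and variables do not carry over. Pictures are saved under pics/ and viewed, and the job is handed in when it is done.

Besides the shell and the picture viewer there is one more tool, called after "Request:" as name([rows], argument=value, ...), one row to a line, values as JSON. servo_tool: Moves the arm, as the interface text tells. Its arguments: {"type":"object","properties":{"motion":{"type":"array"},"grip_force":{"type":"number"}},"required":["motion"]}

```bash
mkdir -p pics; ls; python3 - <<'E'
from station import manip
import cv2,numpy as np
s=manip.sense(); print({k:np.round(v,3).tolist() for k,v in s.items()})
for n in ["scene","side","wrist"]:
    d=manip.snapshot(n); cv2.imwrite(f"pics/{n}0.png",d["frame"][:,:,::-1]); print(n,d["mtx"].tolist(),d["dist_coeffs"],np.round(d["world_from_camera"],4).tolist())
E
```

```text
pics
{'t': 0.0, 'q': [-1.503, 0.528, 1.434, -0.0, 1.181, -0.179], 'qd': [-0.003, 0.001, -0.0, -0.001, -0.001, -0.001], 'tau': [-0.002, -44.236, -17.803, -0.0, 0.008, 0.0], 'tcp_pos': [0.153, -0.605, 0.23], 'tool_rot': [0.992, 0.123, 0.0, -0.001], 'force': [0.5, 0.121, -0.318], 'ft_torque': [-0.018, -0.052, 0.0], 'finger_gap': 0.998}
scene [[416.0557403968812, 0.0, 320.1201678363017], [0.0, 416.0557403968812, 200.51915709924737], [0.0, 0.0, 1.0]] [-0.08113901  0.          0.          0.          0.        ] [[0.906, 0.272, -0.3244, 0.2607], [-0.4231, 0.6081, -0.6717, -0.6671], [0.0146, 0.7458, 0.666, 0.7646], [0.0, 0.0, 0.0, 1.0]]
side [[395.1146221066502, 0.0, 328.38201793216956], [0.0, 395.1146221066502, 204.17221530688238], [0.0, 0.0, 1.0]] [-0.02853384  0.          0.          0.          0.        ] [[0.9431, 0.2083, -0.2591, 0.2967], [-0.3324, 0.606, -0.7227, -0.7409], [0.0065, 0.7677, 0.6408, 0.7891], [0.0, 0.0, 0.0, 1.0]]
wrist [[288.98979547498885, 0.0, 320.3709315061053], [0.0, 288.98979547498885, 197.75205078697343], [0.0, 0.0, 1.0]] [0.00062124 0.         0.         0.         0.        ] [[0.2444, 0.9241, 0.2936, 0.2278], [-0.9697, 0.2337, 0.0717, -0.5848], [-0.0024, -0.3023, 0.9532, 0.3721], [0.0, 0.0, 0.0, 1.0]]
```

View pics/scene0.png

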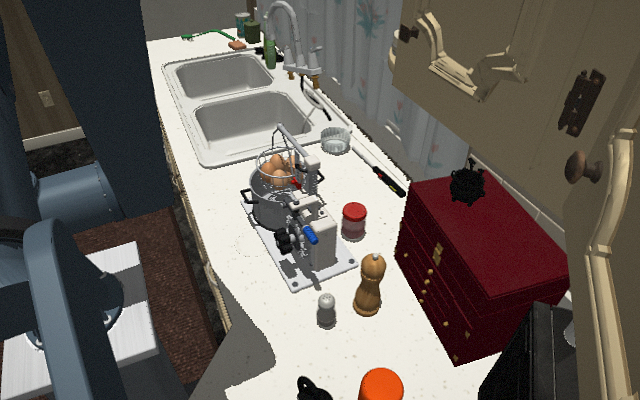

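View pics/side0.png

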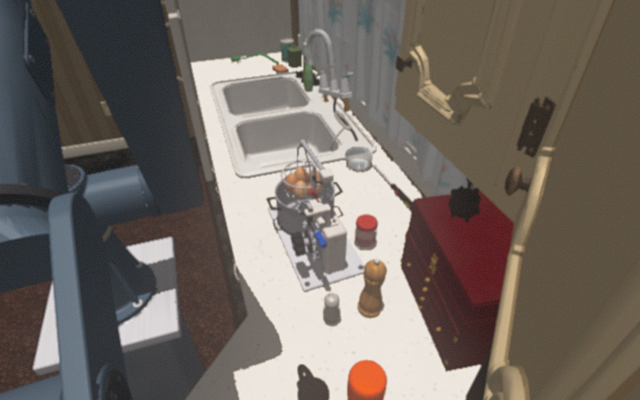

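View pics/wrist0.png

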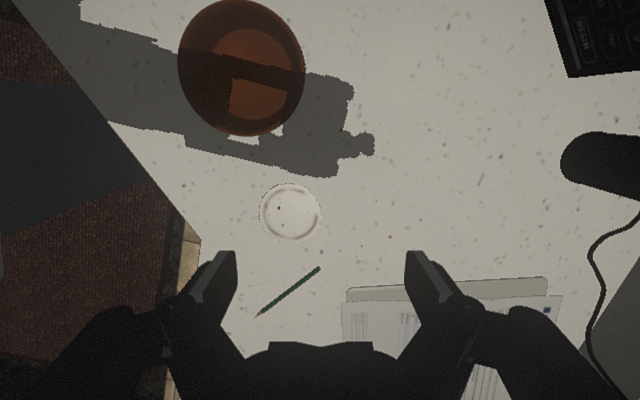

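The lift stands mid-counter at about (300,220) in the scene view, with the blue sleeve near (311,236). The wheel faces the robot. I'll zoom in.

```bash
python3 - <<'E'
import cv2
a=cv2.imread("pics/scene0.png")[115:305,225:395]; cv2.imwrite("pics/sc_z.png",cv2.resize(a,None,fx=3.1,fy=3.1,interpolation=cv2.INTER_CUBIC))
a=cv2.imread("pics/side0.png")[130:300,255:395]; cv2.imwrite("pics/si_z.png",cv2.resize(a,None,fx=3.5,fy=3.5,interpolation=cv2.INTER_CUBIC))
E
```

```text
(no output)
```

View pics/sc_z.png

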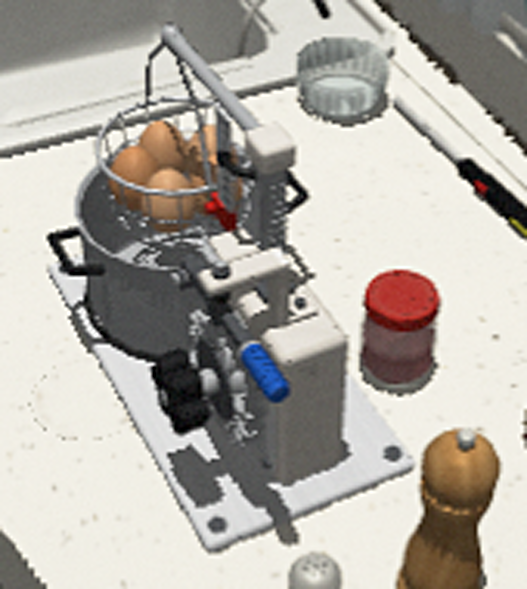

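View pics/si_z.png

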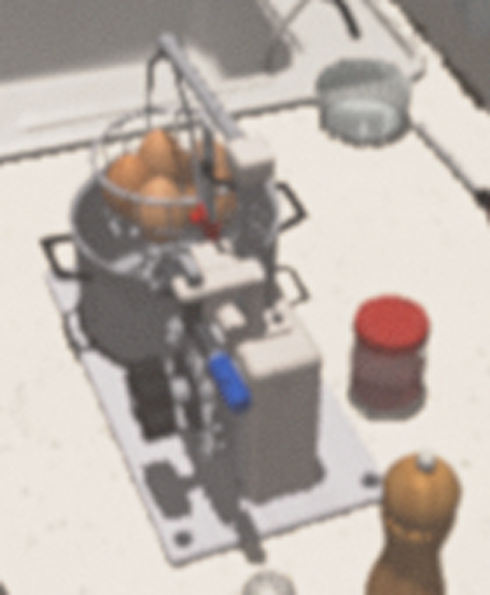

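```bash
cat > h.py <<'E'
import numpy as np,cv2
def ray(d,uv):
    p=cv2.undistortPoints(np.array(uv,float).reshape(-1,1,2),d["mtx"],d["dist_coeffs"]).reshape(-1,2)
    v=np.c_[p[:,0],-p[:,1],-np.ones(len(p))]
    T=np.array(d["world_from_camera"]); return T[:3,3], v@T[:3,:3].T
def onz(d,uv,z):
    o,v=ray(d,uv); return o+v*((z-o[2])/v[:,2])[:,None]
def proj(d,P):
    T=np.linalg.inv(np.array(d["world_from_camera"])); P=np.atleast_2d(P)
    c=P@T[:3,:3].T+T[:3,3]; q=c*[1,-1,-1]
    return cv2.projectPoints(q,np.zeros(3),np.zeros(3),d["mtx"],d["dist_coeffs"])[0].reshape(-1,2)
def tri(ds,uvs):
    A=np.zeros((3,3));b=np.zeros(3)
    for d,uv in zip(ds,uvs):
        o,v=ray(d,[uv]);v=v[0]/np.linalg.norm(v[0]);M=np.eye(3)-np.outer(v,v);A+=M;b+=M@o
    return np.linalg.solve(A,b)
def blob(d,lo,hi,roi):
    h=cv2.cvtColor(np.ascontiguousarray(d["frame"]),cv2.COLOR_RGB2HSV)
    m=cv2.inRange(h,lo,hi); k=np.zeros_like(m);x0,y0,x1,y1=roi;k[y0:y1,x0:x1]=m[y0:y1,x0:x1]
    n,l,s,c=cv2.connectedComponentsWithStats(k)
    if n<2:return None
    i=1+s[1:,4].argmax(); return (l==i),s[i],c[i]
E
python3 - <<'E'
from h import *
from station import manip
D={n:manip.snapshot(n) for n in("scene","side")}
for n,d in D.items():
    m,s,c=blob(d,(105,120,60),(130,255,255),(270,180,360,280)); print(n,s,c)
    (cx,cy),(w,hh),an=r=cv2.minAreaRect(np.argwhere(m)[:,::-1].astype(np.float32)); print(r)
    b=cv2.boxPoints(r); e=[np.linalg.norm(b[1]-b[0]),np.linalg.norm(b[2]-b[1])]
    ends=((b[0]+b[1])/2,(b[2]+b[3])/2) if e[0]<e[1] else ((b[1]+b[2])/2,(b[3]+b[0])/2)
    P=onz(d,[*ends,(cx,cy)],0.170); print(np.round(P,4)); v=P[0]-P[1];print("len",np.linalg.norm(v),"yaw deg",np.degrees(np.arctan2(v[1],v[0])))
    m,s,c=blob(d,(0,150,90),(8,255,255),(275,160,335,210)) or (0,0,0); print("red",s,c)
d=D["scene"]
z=np.array([[50,272],[212,549],[412,462]])/3.1+[225,115]
P=onz(d,z,0.01);print(P);print(np.degrees(np.arctan2(*(P[0]-P[1])[[1,0]])),np.degrees(np.arctan2(*(P[2]-P[1])[[1,0]])),np.linalg.norm(P[0]-P[1]),np.linalg.norm(P[2]-P[1]))
d=D["side"]
z=np.array([[50,283],[172,566],[388,497]])/3.5+[255,130]
P=onz(d,z,0.01);print(P);print(np.degrees(np.arctan2(*(P[0]-P[1])[[1,0]])),np.degrees(np.arctan2(*(P[2]-P[1])[[1,0]])),np.linalg.norm(P[2]-P[1]))
E
```

```text
scene [303 226  15  19 159] [310.05660377 234.8490566 ]
((310.0384521484375, 234.80767822265625), (20.246557235717773, 8.04315185546875), 56.30992889404297)
[[ 0.4887 -0.1251  0.17  ]
 [ 0.4902 -0.1758  0.17  ]
 [ 0.4895 -0.1509  0.17  ]]
len 0.0506931229349858 yaw deg 91.79988891089862
red [291 177   6   6  20] [293.45 180.35]
side [315 232  11  13  74] [320.04054054 238.37837838]
((320.1000061035156, 238.20001220703125), (13.863621711730957, 5.366563320159912), 63.43495178222656)
[[ 0.4902 -0.1267  0.17  ]
 [ 0.4908 -0.168   0.17  ]
 [ 0.4905 -0.1477  0.17  ]]
len 0.04138628426289309 yaw deg 90.90051700875271
red [310 190   3   3   7] [311. 191.]
[[ 0.4294575   0.17303497  0.01      ]
 [ 0.44743756 -0.15490888  0.01      ]
 [ 0.61463899 -0.14376055  0.01      ]]
93.1381929992936 3.814610383628197 0.328436366297364 0.16757267888640828
[[ 0.43282545  0.16604947  0.01      ]
 [ 0.44541616 -0.15655918  0.01      ]
 [ 0.61235954 -0.14857288  0.01      ]]
92.2349935225203 2.7388510305581084 0.16713430456993855
```

```bash
cat > plan.py <<'E'
from h import *
from scipy.spatial.transform import Rotation as R
def target(th,t):
    # th lift yaw, t tilt (rad)
    c,s=np.cos(t),np.sin(t)
    M=np.array([[0,1,0],[c,0,s],[s,0,-c]])  # columns tool x,y,z in lift
    return R.from_euler('z',th)*R.from_matrix(M)
def delta(s,P,Rt):
    R0=R.from_quat(s["tool_rot"]); 
    return R0.inv().apply(np.array(P)-s["tcp_pos"])*1000,(R0.inv()*Rt).as_rotvec()
E
python3 - <<'E'
from plan import *
from station import manip
s=manip.sense()
d=manip.snapshot("scene")
print("pep,salt,jar top",np.round(onz(d,[(373,262)],.165),3),np.round(onz(d,[(327,297)],.088),3),np.round(onz(d,[(354,209)],.082),3))
Rt=target(np.radians(2.8),np.radians(38)); S=np.array([.490,-.150,.170])
z=Rt.apply([0,0,1]); print(z)
P=S-z*0.075; print("pre",P,delta(s,P,Rt), "grasp",S+z*.018)
im=cv2.resize(np.ascontiguousarray(d["frame"][150:230,265:345,::-1]),None,fx=7,fy=7,interpolation=cv2.INTER_CUBIC);cv2.imwrite("pics/z2.png",im)
E
```

```text
pep,salt,jar top [[ 0.57  -0.259  0.165]] [[ 0.483 -0.246  0.088]] [[ 0.655 -0.04   0.082]]
[-0.03007492  0.61492646 -0.78801075]
pre [ 0.49225562 -0.19611948  0.22910081] (array([ 429.3393398 , -314.25614517,    2.13197015]), array([ 0.45344236,  0.55339997, -1.31906446])) grasp [ 0.48945865 -0.13893132  0.15581581]
```

View pics/z2.png

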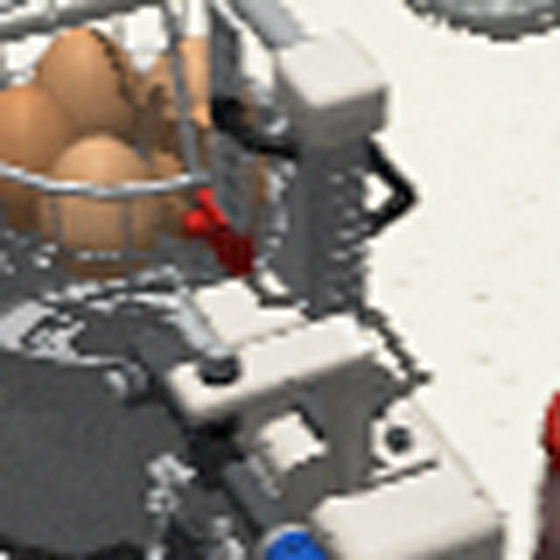

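The black pointer is at about (297,168) in the scene frame, just above the red mark at (296,183), both beside the grey strip. Next I'll plan an approach with the tool leaning toward -y, so the cameras keep sight of the strip.

```bash
cat >> plan.py <<'E'
from scipy.spatial.transform import Slerp
def rows(s,wps,Rt,n,hand=1.0):
    """wps list of points, n rows"""
    R0=R.from_quat(s["tool_rot"]); sl=Slerp([0,1],R.concatenate([R0,Rt]))
    pts=np.vstack([s["tcp_pos"],*wps]); L=np.r_[0,np.cumsum(np.linalg.norm(np.diff(pts,axis=0),axis=1))]; L/=L[-1]
    out=[]
    for i in range(n):
        a,b=i/n,(i+1)/n; f=lambda u:np.array([np.interp(u,L,pts[:,k]) for k in range(3)])
        out.append([*np.round(sl(a).inv().apply(f(b)-f(a))*1000,0),*np.round((sl(a).inv()*sl(b)).as_rotvec(),3),hand])
    return out
E
python3 - <<'E'
from plan import *
from station import manip
s=manip.sense()
Rt=target(np.radians(2.8),np.radians(38)); S=np.array([.490,-.150,.170]); z=Rt.apply([0,0,1]); P=S-z*.09
for r in rows(s,[[.2,-.56,.33],[.4,-.36,.33],P],Rt,24): print(r)
E
```

```text
[np.float64(12.0), np.float64(-7.0), np.float64(-21.0), np.float64(0.019), np.float64(0.023), np.float64(-0.055), 1.0]
[np.float64(13.0), np.float64(-7.0), np.float64(-20.0), np.float64(0.019), np.float64(0.023), np.float64(-0.055), 1.0]
[np.float64(14.0), np.float64(-6.0), np.float64(-20.0), np.float64(0.019), np.float64(0.023), np.float64(-0.055), 1.0]
[np.float64(15.0), np.float64(-6.0), np.float64(-20.0), np.float64(0.019), np.float64(0.023), np.float64(-0.055), 1.0]
[np.float64(18.0), np.float64(-6.0), np.float64(-13.0), np.float64(0.019), np.float64(0.023), np.float64(-0.055), 1.0]
[np.float64(24.0), np.float64(-6.0), np.float64(4.0), np.float64(0.019), np.float64(0.023), np.float64(-0.055), 1.0]
[np.float64(24.0), np.float64(-5.0), np.float64(4.0), np.float64(0.019), np.float64(0.023), np.float64(-0.055), 1.0]
[np.float64(24.0), np.float64(-4.0), np.float64(5.0), np.float64(0.019), np.float64(0.023), np.float64(-0.055), 1.0]
[np.float64(24.0), np.float64(-2.0), np.float64(6.0), np.float64(0.019), np.float64(0.023), np.float64(-0.055), 1.0]
[np.float64(24.0), np.float64(-1.0), 
[... 1013 characters left out ...]
.float64(14.0), np.float64(7.0), np.float64(20.0), np.float64(0.019), np.float64(0.023), np.float64(-0.055), 1.0]
[np.float64(13.0), np.float64(8.0), np.float64(20.0), np.float64(0.019), np.float64(0.023), np.float64(-0.055), 1.0]
[np.float64(12.0), np.float64(9.0), np.float64(20.0), np.float64(0.019), np.float64(0.023), np.float64(-0.055), 1.0]
[np.float64(11.0), np.float64(10.0), np.float64(20.0), np.float64(0.019), np.float64(0.023), np.float64(-0.055), 1.0]
[np.float64(10.0), np.float64(11.0), np.float64(20.0), np.float64(0.019), np.float64(0.023), np.float64(-0.055), 1.0]
[np.float64(9.0), np.float64(12.0), np.float64(20.0), np.float64(0.019), np.float64(0.023), np.float64(-0.055), 1.0]
```

Request:
servo_tool([
  [12,-7,-21,0.019,0.023,-0.055,1],
  [13,-7,-20,0.019,0.023,-0.055,1],
  [14,-6,-20,0.019,0.023,-0.055,1],
  [15,-6,-20,0.019,0.023,-0.055,1],
  [18,-6,-13,0.019,0.023,-0.055,1],
  [24,-6,4,0.019,0.023,-0.055,1],
  [24,-5,4,0.019,0.023,-0.055,1],
  [24,-4,5,0.019,0.023,-0.055,1],
  [24,-2,6,0.019,0.023,-0.055,1],
  [24,-1,6,0.019,0.023,-0.055,1],
  [24,1,7,0.019,0.023,-0.055,1],
  [24,2,7,0.019,0.023,-0.055,1],
])

```text
t: 1.3
tcp_pos: [0.3296, -0.4242, 0.3352]
tool_rot: [0.877, 0.445, 0.125, -0.132]
force: [0.6, 0.4, -0.6]
finger_gap: 1.004
```

```bash
python3 - <<'E'
from plan import *
from station import manip
s=manip.sense(); print(np.round(s["q"],2))
Rt=target(np.radians(2.8),np.radians(38)); S=np.array([.490,-.150,.170]); z=Rt.apply([0,0,1]); P=S-z*.09
for r in rows(s,[[.4,-.36,.33],P],Rt,12): print([float(x) for x in r])
E
```

```text
[-1.24  0.42  1.38  0.21  1.64 -0.62]
[22.0, 6.0, 9.0, 0.018, 0.022, -0.053, 1.0]
[22.0, 7.0, 9.0, 0.018, 0.022, -0.053, 1.0]
[21.0, 8.0, 10.0, 0.018, 0.022, -0.053, 1.0]
[20.0, 9.0, 11.0, 0.018, 0.022, -0.053, 1.0]
[15.0, 4.0, 19.0, 0.018, 0.022, -0.053, 1.0]
[14.0, 6.0, 19.0, 0.018, 0.022, -0.053, 1.0]
[13.0, 7.0, 20.0, 0.018, 0.022, -0.053, 1.0]
[13.0, 8.0, 20.0, 0.018, 0.022, -0.053, 1.0]
[12.0, 9.0, 20.0, 0.018, 0.022, -0.053, 1.0]
[11.0, 10.0, 20.0, 0.018, 0.022, -0.053, 1.0]
[10.0, 11.0, 20.0, 0.018, 0.022, -0.053, 1.0]
[9.0, 12.0, 20.0, 0.018, 0.022, -0.053, 1.0]
```

Request:
servo_tool([
  [22,6,9,0.018,0.022,-0.053,1],
  [22,7,9,0.018,0.022,-0.053,1],
  [21,8,10,0.018,0.022,-0.053,1],
  [20,9,11,0.018,0.022,-0.053,1],
  [15,4,19,0.018,0.022,-0.053,1],
  [14,6,19,0.018,0.022,-0.053,1],
  [13,7,20,0.018,0.022,-0.053,1],
  [13,8,20,0.018,0.022,-0.053,1],
  [12,9,20,0.018,0.022,-0.053,1],
  [11,10,20,0.018,0.022,-0.053,1],
  [10,11,20,0.018,0.022,-0.053,1],
  [9,12,20,0.018,0.022,-0.053,1],
])

```text
t: 2.3
tcp_pos: [0.5016, -0.1951, 0.2402]
tool_rot: [0.639, 0.697, 0.227, -0.233]
force: [0.3, -1.0, -0.1]
finger_gap: 1.0
```

```bash
python3 - <<'E'
from plan import *
from station import manip
s=manip.sense(); print(s["t"],np.round(s["q"],2),s["tcp_pos"],s["tool_rot"])
for n in ["scene","wrist"]:
    d=manip.snapshot(n); cv2.imwrite(f"pics/{n}1.png",d["frame"][:,:,::-1])
E
```

```text
2.3 [-0.81  0.6   1.46  0.41  1.62 -0.99] [ 0.50162885 -0.1951008   0.24020679] [ 0.63934237  0.69693447  0.22670189 -0.23265841]
```

View pics/scene1.png

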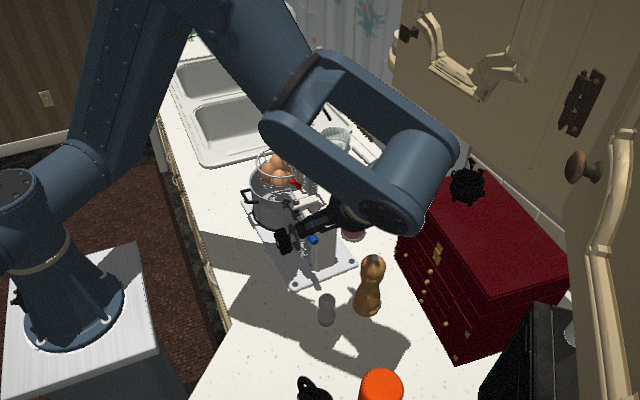

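View pics/wrist1.png

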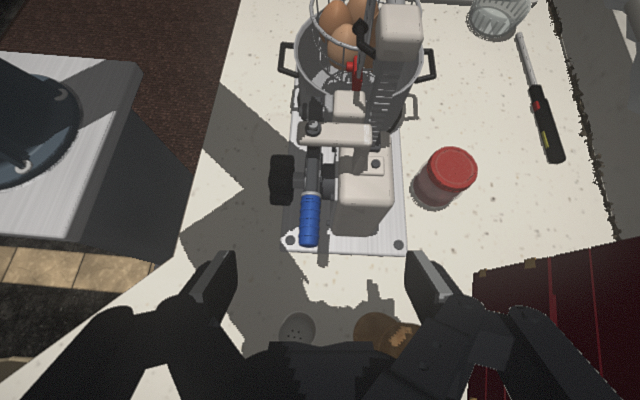

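The wrist view shows the sleeve at (310,220), the pointer at (362,35), the red mark at (355,72) and all of the lift. I'll zoom in to measure.

```bash
python3 - <<'E'
from plan import *
from station import manip
d=manip.snapshot("wrist"); f=d["frame"]
im=cv2.resize(np.ascontiguousarray(f[0:110,300:440,::-1]),None,fx=5.4,fy=5.4,interpolation=cv2.INTER_CUBIC);cv2.imwrite("pics/w1z.png",im)
m,s,c=blob(d,(105,120,60),(130,255,255),(270,150,360,280)); r=cv2.minAreaRect(np.argwhere(m)[:,::-1].astype(np.float32));print(r)
b=cv2.boxPoints(r); b=b[np.argsort(b[:,1])]; e=[b[:2].mean(0),b[2:].mean(0)]
P=onz(d,[*e,r[0]],.1703); print(np.round(P,4)); v=P[0]-P[1]; print(np.linalg.norm(v),np.degrees(np.arctan2(v[1],v[0])))
# base plate front corner etc
E
```

```text
((310.9202880859375, 218.913330078125), (19.39983367919922, 50.28969955444336), 2.385944128036499)
[[ 0.4903 -0.1296  0.1703]
 [ 0.4926 -0.1724  0.1703]
 [ 0.4915 -0.1517  0.1703]]
0.04278991683816767 93.04986832352122
```

View pics/w1z.png

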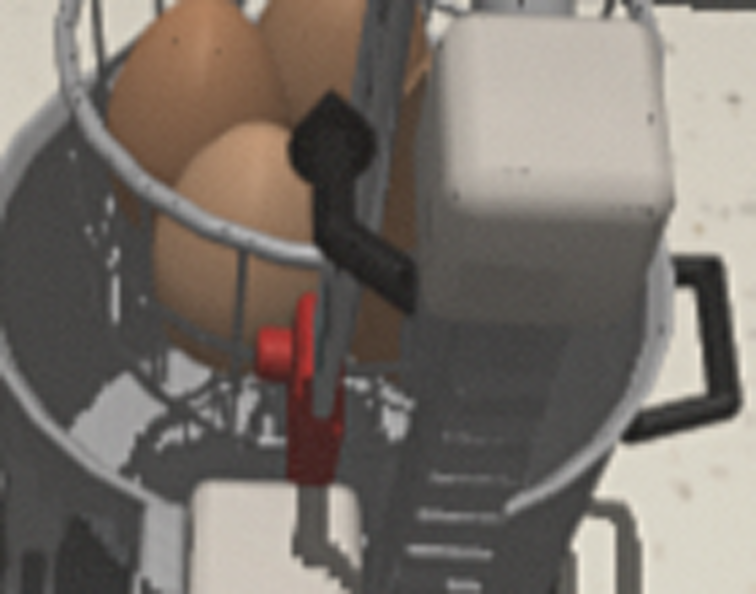

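```bash
cat > geo.py <<'E'
from plan import *
th=np.radians(3.0); RL=R.from_euler('z',th)
G=np.array([.4915,-.1513,.1703]); O=G-RL.apply([-.025,-.062,.1703])
toW=lambda p:O+RL.apply(p); toL=lambda P:RL.inv().apply(np.array(P)-O)
E
python3 - <<'E'
from geo import *
from station import manip
from scipy.optimize import least_squares
w=manip.snapshot("wrist"); sc=manip.snapshot("scene")
print("O",O,"t",manip.sense()["t"])
tip=tri([w,sc],[(361.1,17.0),(295.7,165.3)]); print("tip tri lift",toL(tip))
print("tip on z248: wrist",toL(onz(w,[(361.1,17)],.248)[0]),"scene",toL(onz(sc,[(295.7,165.3)],.248)[0]))
off=np.array([[0,-.015,.009],[0,-.015,-.009],[0,.015,.009]])
wp=np.array([[358.9,71.9],[358.3,89.3],[357,54.8]]); sp=np.array([[299.6,189],[294.3,177.1]])
f=lambda c,ws=1:np.r_[(proj(w,toW(c+off))-wp).ravel(),ws*(proj(sc,toW(c+off[1:]))-sp).ravel()]
for ws in(0,.5,1):
    r=least_squares(f,[-.02,.06,.2],args=(ws,)); print(ws,r.x,np.round(r.fun,1))
# checks of known features: bracket etc
E
```

```text
O [ 5.13220909e-01 -8.80765699e-02  2.77555756e-17] t 2.55
tip tri lift [0.00808184 0.07395533 0.2400757 ]
tip on z248: wrist [0.00728564 0.06695711 0.248     ] scene [0.00249588 0.06114527 0.248     ]
0 [0.01941067 0.1163039  0.1465329 ] [ 0.1  3.2 -1.6 -2.3  1.5 -1.1 -0.   0.  -0.   0. ]
0.5 [0.01723041 0.1015705  0.16175009] [ 0.3  3.4 -1.5 -1.3  1.7 -2.3 -0.9  1.1 -1.2  0.3]
1 [0.01589126 0.09235091 0.17126389] [ 0.5  3.6 -1.4 -0.7  1.8 -3.1 -0.7  1.6 -1.3 -0.3]
```

```bash
python3 - <<'E'
from geo import *
from station import manip
a=cv2.imread("pics/wrist1.png")[0:100,335:400]
a=np.clip(cv2.resize(a,None,fx=6,fy=6,interpolation=cv2.INTER_NEAREST).astype(float)*1.6,0,255)
b=cv2.imread("pics/scene1.png")[155:200,280:320]
b=np.clip(cv2.resize(b,None,fx=10,fy=10,interpolation=cv2.INTER_NEAREST).astype(float)*1.5,0,255)
c=np.zeros((600,800,3),np.uint8);c[:600,:390]=a;c[:450,395:795]=b;cv2.imwrite("pics/zz.png",c)
E
```

```text
(no output)
```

View pics/zz.png

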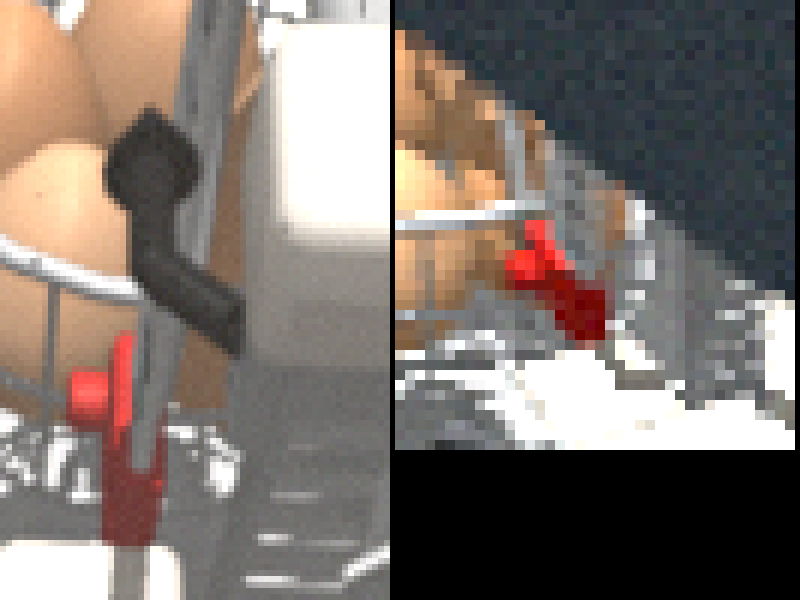

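```bash
python3 - <<'E'
from geo import *
from station import manip
from scipy.optimize import least_squares
w=manip.snapshot("wrist"); sc=manip.snapshot("scene")
off=np.array([[0,-.015,.009],[0,-.015,-.009],[0,.015,.009]])
wp=np.array([[357.3,78.3],[357.0,91],[356.2,55.3]]); sp=np.array([[299.,183],[299,189.5],[294.8,177.]])
W=np.array([1,1,1,1,.5,1])
f=lambda c,ws=1:np.r_[W*(proj(w,toW(c[:3]+off))-wp).ravel(),ws*(proj(sc,toW(c[:3]+off))-sp).ravel()]
for ws in(0,.5,1):
    r=least_squares(f,[-.0,.06,.2],args=(ws,)); print(ws,r.x,np.round(r.fun,1))
tp=np.array([335+152/6,108/6.]);print(tp, toL(onz(w,[tp],.248)[0]))
hb=np.array([335+152/6,200/6.]);
E
```

```text
0 [0.01669341 0.09583911 0.1619451 ] [ 0.8  0.1 -1.2 -0.1  0.7  0.  -0.   0.  -0.   0.  -0.   0. ]
0.5 [0.0153428  0.08723267 0.17127512] [ 1.   0.1 -1.2  0.3  0.7 -0.9  0.3  1.4  0.3  1.2 -0.5  0.6]
1 [0.01452767 0.08308441 0.17622072] [ 0.9 -0.3 -1.3  0.2  0.7 -1.8  1.   2.2  1.1  1.9 -0.7  0.5]
[360.33333333  18.        ] [0.00715722 0.06485381 0.248     ]
```

```bash
python3 - <<'E'
from geo import *
from station import manip
s=manip.sense(); print(s["t"])
Rt=target(np.radians(3),np.radians(46)); S=G; z=Rt.apply([0,0,1]); print(delta(s,S-z*.035,Rt))
for r in rows(s,[S-z*.035],Rt,5,-.3): print([float(x) for x in r])
E
```

```text
2.65
(array([-11.76873633,  -7.53064599,  49.93421483]), array([-0.00208803,  0.14352247,  0.02975104]))
[-2.0, -2.0, 10.0, -0.0, 0.029, 0.006, -0.3]
[-3.0, -1.0, 10.0, -0.0, 0.029, 0.006, -0.3]
[-3.0, -1.0, 10.0, -0.0, 0.029, 0.006, -0.3]
[-3.0, -1.0, 10.0, -0.0, 0.029, 0.006, -0.3]
[-4.0, -1.0, 10.0, -0.0, 0.029, 0.006, -0.3]
```

Request:
servo_tool([
  [-2,-2,10,0,0.029,0.006,-0.3],
  [-3,-1,10,0,0.029,0.006,-0.3],
  [-3,-1,10,0,0.029,0.006,-0.3],
  [-3,-1,10,0,0.029,0.006,-0.3],
  [-4,-1,10,0,0.029,0.006,-0.3],
  [0,0,0,0,0,0,-0.3],
])

```text
t: 3.15
tcp_pos: [0.4925, -0.1779, 0.1906]
tool_rot: [0.635, 0.663, 0.273, -0.287]
force: [0.3, 0.6, 0.6]
finger_gap: 0.354
```

```bash
python3 - <<'E'
from geo import *
from station import manip
s=manip.sense(); 
Rt=target(np.radians(3),np.radians(46)); S=G; z=Rt.apply([0,0,1]); print(s["t"],s["force"],s["finger_gap"]); print(delta(s,S+z*.016,Rt))
w=manip.snapshot("wrist");cv2.imwrite("pics/wrist2.png",w["frame"][:,:,::-1]);sc=manip.snapshot("scene");cv2.imwrite("pics/scene2.png",sc["frame"][:,:,::-1])
import pickle;pickle.dump((w,sc),open("p2.pkl","wb"))
print("expected sleeve",proj(w,[S]))
m,st,c=blob(w,(105,120,60),(130,255,255),(270,150,360,380)); print(c)
E
```

```text
3.15 [0.26000037 0.57404018 0.57679874] 0.3543776139730442
(array([ 3.29685699,  0.09838876, 49.24590001]), array([ 0.00467186, -0.0115976 , -0.00696745]))
expected sleeve [[320.55282482 226.39424673]]
[321.08486563 228.82743989]
```

View pics/wrist2.png

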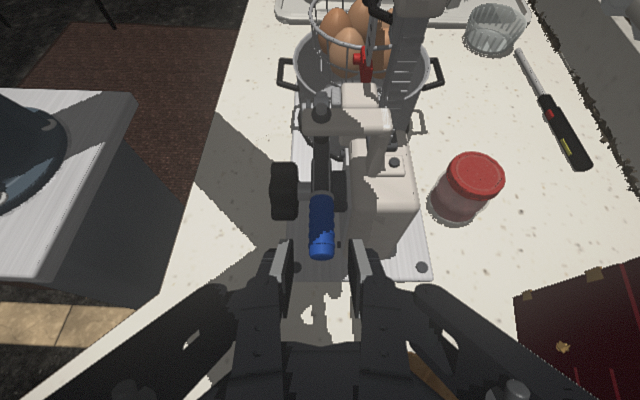

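View pics/scene2.png

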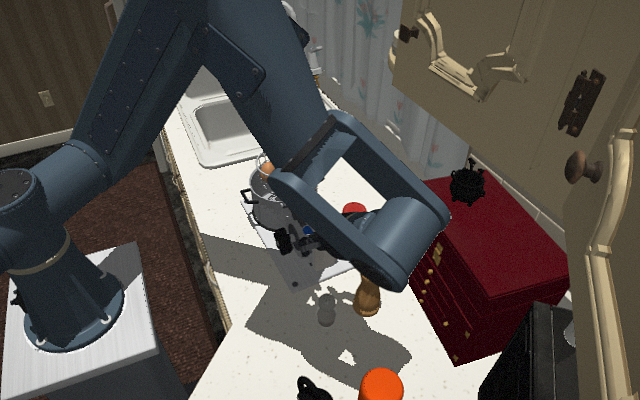

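The sleeve at (321,229) is centred between the fingers. The scene camera is now blocked by the arm, but the wrist camera still shows the mark at (364,65) and the pointer at (375,12).

Request:
servo_tool([
  [1,0,12,0,-0.003,-0.002,-0.3],
  [1,0,12,0,-0.003,-0.002,-0.3],
  [1,0,12,0,-0.003,-0.002,-0.3],
  [0,0,10,0,-0.003,0,-0.3],
  [0,0,0,0,0,0,-0.3],
])

```text
t: 3.67
tcp_pos: [0.4942, -0.144, 0.1631]
tool_rot: [0.635, 0.669, 0.27, -0.277]
force: [0.0, 0.9, -1.3]
finger_gap: 0.35
```

```bash
python3 - <<'E'
from geo import *
from station import manip
import pickle
s=manip.sense(); 
Rt=target(np.radians(3),np.radians(46)); S=G; z=Rt.apply([0,0,1]); print(s["t"],s["force"],s["finger_gap"]); print(delta(s,S+z*.016,Rt))
w=manip.snapshot("wrist");cv2.imwrite("pics/wrist3.png",w["frame"][:,:,::-1])
pickle.dump(w,open("p3.pkl","wb"))
w2=pickle.load(open("p2.pkl","rb"))[0]
c=np.zeros((600,800,3),np.uint8)
c[:600,:395]=cv2.resize(w2["frame"][0:100,335:400,::-1],(395,600),interpolation=cv2.INTER_NEAREST)
c[:600,405:800]=cv2.resize(w["frame"][0:100,335:400,::-1],(395,600),interpolation=cv2.INTER_NEAREST)
cv2.imwrite("pics/zz2.png",np.clip(c*1.6,0,255))
E
```

```text
3.6667 [ 0.01250842  0.92824593 -1.30392838] 0.35016875010560694
(array([ 0.2821105 , -3.15670441,  5.78844089]), array([0.01051538, 0.00875308, 0.00482672]))[ WARN:0@3.972] global loadsave.cpp:1063 imwrite_ Unsupported depth image for selected encoder is fallbacked to CV_8U.
```

View pics/wrist3.png

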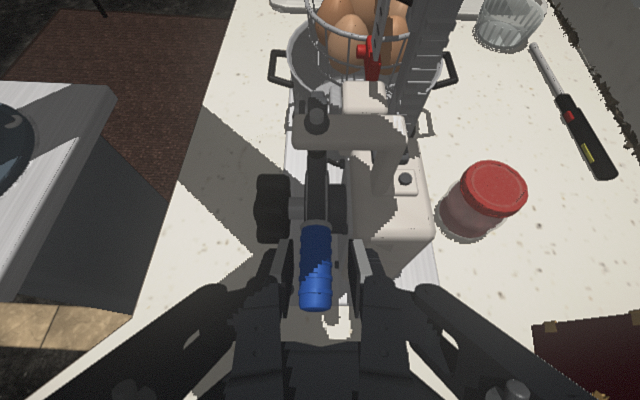

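View pics/zz2.png

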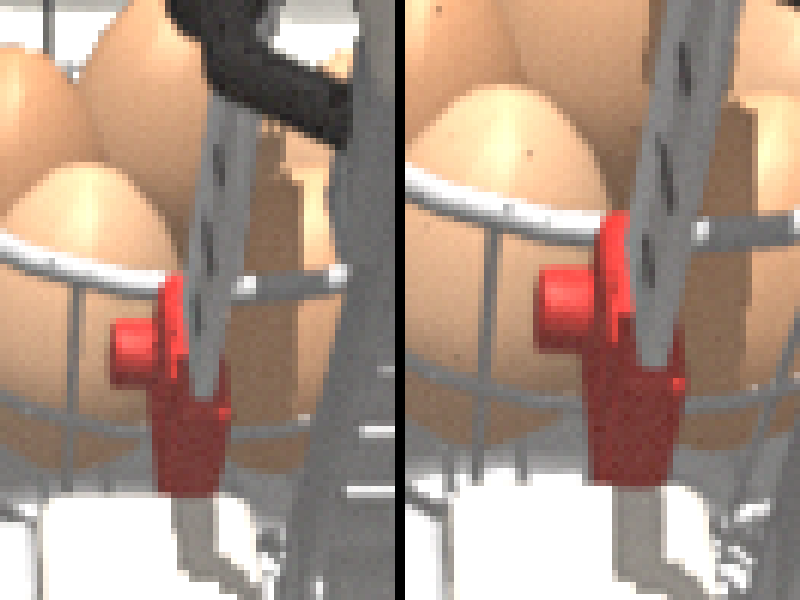

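```bash
cat > mk.py <<'E'
from geo import *
import pickle
from scipy.optimize import least_squares
w3=pickle.load(open("p3.pkl","rb")); w2=pickle.load(open("p2.pkl","rb"))[0]
def T(p,q):
    M=np.eye(4);M[:3,:3]=R.from_quat(q).as_matrix();M[:3,3]=p;return M
from station import manip
s=manip.sense()
X=np.linalg.inv(T(s["tcp_pos"],s["tool_rot"]))@np.array(w3["world_from_camera"])
w1=dict(w3); w1["world_from_camera"]=T([.50162885,-.1951008,.24020679],[.63934237,.69693447,.22670189,-.23265841])@X
E
python3 - <<'E'
from mk import *
ws=[w1,w2,w3]
obs=[np.array([[357.3,78.3],[357,91],[356.2,55.3]]),np.array([[366.3,67],[366.3,82.5],[366,46.3]]),np.array([[372.8,63],[372,81.2],[371.5,35.3]])]
wt=np.array([1,1,1,1,.4,1])
def f(c,mode):
    h=.009; d=.015 if mode!=2 else c[4]
    off=np.array([[0,-d,h],[0,-d,-h],[0,d,h]])
    return np.concatenate([wt*(proj(w,toW(c[:3]+off))-o).ravel() for w,o in zip(ws,obs)])
for mode in(0,2):
    r=least_squares(f,[0.01,.07,.2,0,.015],args=(mode,)); print(mode,np.round(r.x,4),np.round(r.fun,1))
# independent triangulation of each feature
for k in range(3): print(k,toL(tri(ws,[o[k] for o in obs])))
# z as function of y for centre of near face, and sleeve check
for y in(.05,.055,.06,.065,.07):
    for w,o in zip(ws,obs):
        out=[]
        for k in (0,1):
            ori,v=ray(w,[o[k]]);v=RL.inv().apply(v[0]);ol=toL(ori);t=(y-ol[1])/v[1];out.append(ol+v*t)
        print(y,np.round(out,4).tolist())
E
```

```text
0 [0.013  0.0774 0.1856 0.     0.015 ] [ 1.6 -2.1 -0.8 -0.7  0.8 -4.6  1.2  0.9 -1.8  4.2 -0.6 -1.9  1.8 -0.1
 -1.9  4.5 -0.3 -1.4]
2 [0.0117 0.069  0.1915 0.     0.0121] [ 1.1 -2.1 -1.3 -0.4  0.7 -0.5  1.2 -1.1 -1.9  3.  -0.5 -0.2  2.2 -2.5
 -1.8  3.2  0.   0.6]
0 [0.01031108 0.05386082 0.20137041]
1 [0.01105007 0.0482603  0.19229036]
2 [0.01074616 0.07678835 0.20361649]
0.05 [[0.0099, 0.05, 0.2054], [0.0118, 0.05, 0.19]]
0.05 [[0.0096, 0.05, 0.2047], [0.0115, 0.05, 0.191]]
0.05 [[0.0092, 0.05, 0.2039], [0.0109, 0.05, 0.1909]]
0.055 [[0.0108, 0.055, 0.2], [0.0127, 0.055, 0.1842]]
0.055 [[0.0106, 0.055, 0.201], [0.0125, 0.055, 0.1869]]
0.055 [[0.0102, 0.055, 0.2002], [0.012, 0.055, 0.1867]]
0.06 [[0.0116, 0.06, 0.1947], [0.0135, 0.06, 0.1785]]
0.06 [[0.0115, 0.06, 0.1973], [0.0135, 0.06, 0.1828]]
0.06 [[0.0113, 0.06, 0.1964], [0.0132, 0.06, 0.1825]]
0.065 [[0.0124, 0.065, 0.1893], [0.0144, 0.065, 0.1727]]
0.065 [[0.0124, 0.065, 0.1935], [0.0145, 0.065, 0.1788]]
0.065 [[0.0124, 0.065, 0.1926], [0.0143, 0.065, 0.1783]]
0.07 [[0.0132, 0.07, 0.184], [0.0153, 0.07, 0.1669]]
0.07 [[0.0134, 0.07, 0.1898], [0.0155, 0.07, 0.1747]]
0.07 [[0.0135, 0.07, 0.1888], [0.0155, 0.07, 0.1741]]
```

```bash
python3 - <<'E'
from mk import *
ws=[w1,w2,w3]
k=[(349.7,66.3),(356.4,58.7),(360.8,51.7)]
print("knob",toL(tri(ws,k)))
for y in(.06,.065,.07):
    out=[]
    for w,o in zip(ws,k):
        ori,v=ray(w,[o]);v=RL.inv().apply(v[0]);ol=toL(ori);out.append(ol+v*(y-ol[1])/v[1])
    print(y,np.round(out,4).tolist())
print("pred tip px in w3 at z=",[(z,np.round(proj(w3,toW([.007,.065,z]))[0],1).tolist()) for z in(.23,.22,.21,.205,.2,.195,.19)])
E
```

```text
knob [0.00489225 0.07304782 0.19503973]
0.06 [[0.0033, 0.06, 0.2081], [0.0031, 0.06, 0.2044], [0.0027, 0.06, 0.2041]]
0.065 [[0.0039, 0.065, 0.2031], [0.0038, 0.065, 0.2009], [0.0035, 0.065, 0.2006]]
0.07 [[0.0045, 0.07, 0.1981], [0.0045, 0.07, 0.1973], [0.0044, 0.07, 0.197]]
pred tip px in w3 at z= [(0.23, [374.6, 1.5]), (0.22, [371.5, 20.4]), (0.21, [368.7, 37.3]), (0.205, [367.4, 45.1]), (0.2, [366.2, 52.6]), (0.195, [365.0, 59.7]), (0.19, [363.9, 66.4])]
```

Request:
servo_tool([
  [0,-1.5,3,0.005,0.004,0.002,-0.3],
  [0,-1.5,3,0.005,0.004,0.002,-0.3],
  [0,0,0,0,0,0,-0.3],
], grip_force=40)

```text
t: 3.97
tcp_pos: [0.4924, -0.1418, 0.1601]
tool_rot: [0.634, 0.669, 0.269, -0.281]
force: [0.1, 0.3, -0.3]
finger_gap: 0.352
```

```bash
python3 - <<'E'
from geo import *
from station import manip
s=manip.sense(); 
Rt=target(np.radians(3),np.radians(46)); S=G; z=Rt.apply([0,0,1]); print(s["t"],s["force"],s["finger_gap"]); print(delta(s,S+z*.016,Rt))
w=manip.snapshot("wrist");cv2.imwrite("pics/wrist4.png",w["frame"][:,:,::-1])
E
```

```text
3.9667 [ 0.14101337  0.3229136  -0.31552559] 0.3521219035713184
(array([ 0.79660226, -1.44643784,  2.17324484]), array([0.00252235, 0.00411126, 0.00303885]))
```

View pics/wrist4.png

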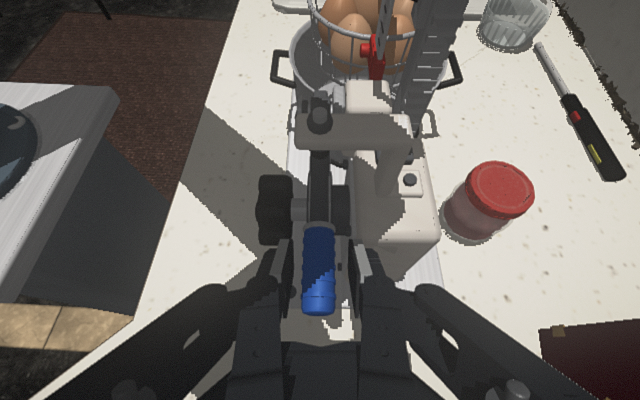

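The sleeve at (319,270) lies between the fingers at 290 and 358. I'll make a last small correction, then close.

Request:
servo_tool([
  [0.5,-1.5,2,0.002,0.004,0.003,-0.3],
  [0,0,0,0,0,0,-0.5],
  [0,0,0,0,0,0,-0.7],
  [0,0,0,0,0,0,-1],
  [0,0,0,0,0,0,-1],
  [0,0,0,0,0,0,-1],
], grip_force=40)

```text
t: 4.52
tcp_pos: [0.4914, -0.1414, 0.1596]
tool_rot: [0.634, 0.667, 0.27, -0.282]
force: [0.2, 0.3, -0.5]
finger_gap: 0.178
```

```bash
python3 - <<'E'
from geo import *
from station import manip
s=manip.sense(); print(s["t"],s["tcp_pos"],s["force"],s["ft_torque"],s["finger_gap"],np.round(s["q"],2)) 
w=manip.snapshot("wrist");cv2.imwrite("pics/wrist5.png",w["frame"][:,:,::-1])
# world up in tool axes
print(R.from_quat(s["tool_rot"]).inv().apply([0,0,1]))
E
```

```text
4.5167 [ 0.49138067 -0.14137229  0.15956475] [ 0.23960547  0.27839676 -0.46400499] [-3.85762491e-01  1.44504802e-04 -6.59276243e-02] 0.1777946542865959 [-0.8   0.73  1.58  0.5   1.5  -1.06]
[ 0.71872747  0.00169716 -0.69528983]
```

View pics/wrist5.png

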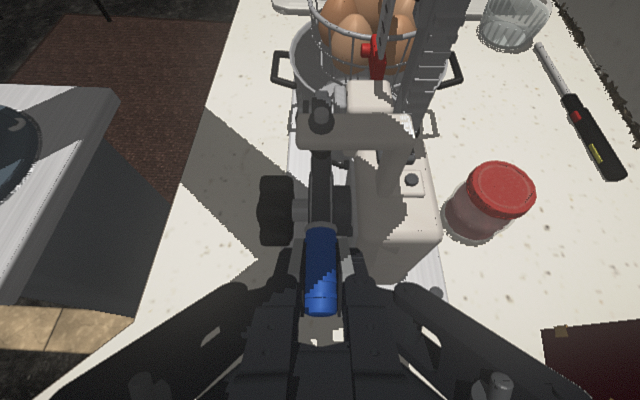

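The grip is closed on the sleeve (gap 15 mm). Now I'll lift in small steps, checking the force.

Request:
servo_tool([
  [1.4,0,-1.4,0,0,0,-1],
  [1.4,0,-1.4,0,0,0,-1],
  [0,0,0,0,0,0,-1],
])

```text
t: 4.82
tcp_pos: [0.4912, -0.1414, 0.1605]
tool_rot: [0.635, 0.667, 0.268, -0.281]
force: [0.9, 0.1, -2.7]
finger_gap: 0.17
```

```bash
cat > st.py <<'E'
from geo import *
from station import manip
s=manip.sense(); print(round(s["t"],2),np.round(s["tcp_pos"]*1000 if hasattr(s["tcp_pos"],'shape') else np.array(s["tcp_pos"])*1000,2),"F",np.round(s["force"],2),np.round(s["ft_torque"],3),round(s["finger_gap"],3),"rise",round(s["tcp_pos"][2]*1000-159.56,2))
E
python3 st.py
```

```text
4.82 [ 491.24 -141.39  160.52] F [ 0.87  0.09 -2.71] [-0.687 -0.12  -0.159] 0.17 rise 0.96
```

Request:
servo_tool([
  [1.4,0,-1.4,0,0,0,-1],
  [1.4,0,-1.4,0,0,0,-1],
  [1.4,0,-1.4,0,0,0,-1],
  [0,0,0,0,0,0,-1],
])

```text
t: 5.15
tcp_pos: [0.4911, -0.1413, 0.1636]
tool_rot: [0.636, 0.668, 0.266, -0.281]
force: [0.7, 2.2, -7.6]
finger_gap: 0.176
```

```bash
python3 st.py
```

```text
5.15 [ 491.11 -141.26  163.61] F [ 0.68  2.18 -7.61] [-1.238 -0.216 -0.198] 0.176 rise 4.05
```

Request:
servo_tool([
  [1.4,0,-1.4,0,0,0,-1],
  [1.4,0,-1.4,0,0,0,-1],
  [0,0,0,0,0,0,-1],
])

```text
t: 5.4
tcp_pos: [0.4911, -0.1408, 0.1674]
tool_rot: [0.636, 0.667, 0.265, -0.281]
force: [0.7, 2.6, -8.2]
finger_gap: 0.17
```

```bash
python3 st.py; python3 -c "
from h import *
from station import manip
w=manip.snapshot('wrist');cv2.imwrite('pics/wrist6.png',w['frame'][:,:,::-1])"
```

```text
5.4 [ 491.07 -140.8   167.38] F [ 0.74  2.63 -8.15] [-1.186 -0.223 -0.253] 0.17 rise 7.82
```

View pics/wrist6.png

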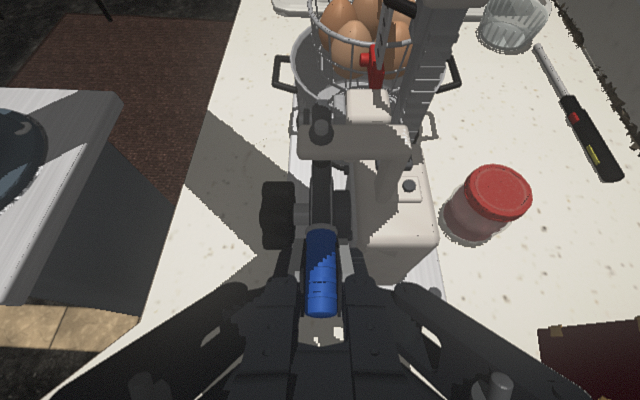

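Drag has levelled off at about 8 N, at 7.8 mm of rise. From here I'll take 1 mm steps.

Request:
servo_tool([
  [0.8,0,-0.7,0,0,0,-1],
  [0,0,0,0,0,0,-1],
])

```text
t: 5.62
tcp_pos: [0.4911, -0.1408, 0.1684]
tool_rot: [0.637, 0.667, 0.265, -0.281]
force: [0.5, 4.1, -9.8]
finger_gap: 0.178
```

```bash
python3 st.py
```

```text
5.62 [ 491.05 -140.78  168.36] F [ 0.52  4.13 -9.83] [-1.488 -0.21  -0.309] 0.178 rise 8.8
```

Request:
servo_tool([
  [1.1,0,-0.4,0,0,0,-1],
  [0,0,0,0,0,0,-1],
])

```text
t: 5.78
tcp_pos: [0.4911, -0.1406, 0.1694]
tool_rot: [0.637, 0.668, 0.265, -0.28]
force: [-0.1, 3.0, -9.2]
finger_gap: 0.172
```

```bash
python3 st.py
```

```text
5.78 [ 491.06 -140.62  169.44] F [-0.14  3.04 -9.16] [-1.301 -0.281 -0.338] 0.172 rise 9.88
```

Request:
servo_tool([
  [0.6,0,-0.3,0,0,0,-1],
  [0,0,0,0,0,0,-1],
])

```text
t: 5.95
tcp_pos: [0.4912, -0.1404, 0.1714]
tool_rot: [0.636, 0.668, 0.266, -0.281]
force: [0.7, 2.7, -5.2]
finger_gap: 0.174
```

```bash
python3 st.py
```

```text
5.95 [ 491.19 -140.36  171.38] F [ 0.73  2.74 -5.22] [-0.909 -0.157 -0.254] 0.174 rise 11.82
```

Request:
servo_tool([
  [0,0,0,0,0,0,-1],
])

```text
t: 6.03
tcp_pos: [0.4912, -0.1402, 0.1722]
tool_rot: [0.636, 0.668, 0.266, -0.281]
force: [1.5, 1.7, -5.2]
finger_gap: 0.177
```

```bash
python3 st.py; cat > look.py <<'E'
import sys,pickle
from h import *
from station import manip
n=sys.argv[1]
w=manip.snapshot('wrist');pickle.dump(w,open(f"w_{n}.pkl","wb"))
c=cv2.resize(np.ascontiguousarray(w["frame"][0:110,300:440,::-1]),None,fx=5,fy=5,interpolation=cv2.INTER_NEAREST)
cv2.imwrite(f"pics/l_{n}.png",np.clip(c.astype(float)*1.4,0,255).astype(np.uint8)); print(manip.sense()["t"])
E
python3 look.py a
```

```text
6.03 [ 491.21 -140.21  172.23] F [ 1.47  1.68 -5.22] [-0.941 -0.181 -0.178] 0.177 rise 12.67
6.0833
```

View pics/l_a.png

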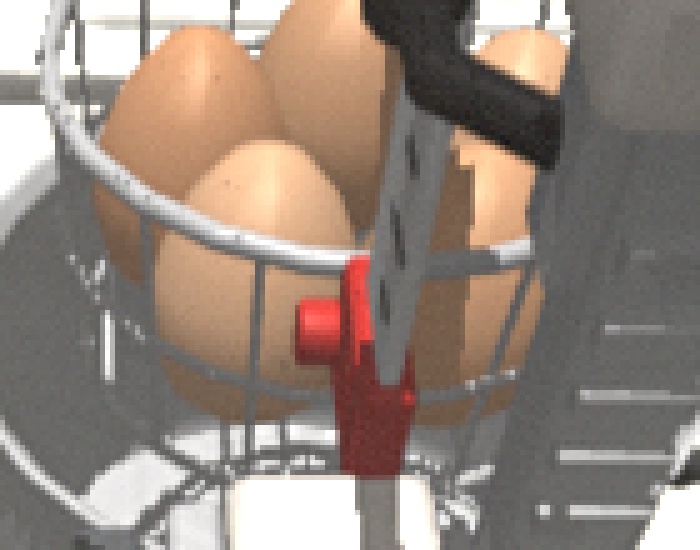

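Request:
servo_tool([
  [0,0,0,0,0,0,-1],
])

```text
t: 6.17
tcp_pos: [0.4912, -0.1401, 0.1728]
tool_rot: [0.636, 0.668, 0.267, -0.281]
force: [1.2, 2.4, -5.7]
finger_gap: 0.172
```

```bash
python3 st.py; python3 look.py b
```

```text
6.17 [ 491.21 -140.09  172.78] F [ 1.21  2.37 -5.74] [-0.912 -0.2   -0.234] 0.172 rise 13.22
6.2167
```

View pics/l_b.png

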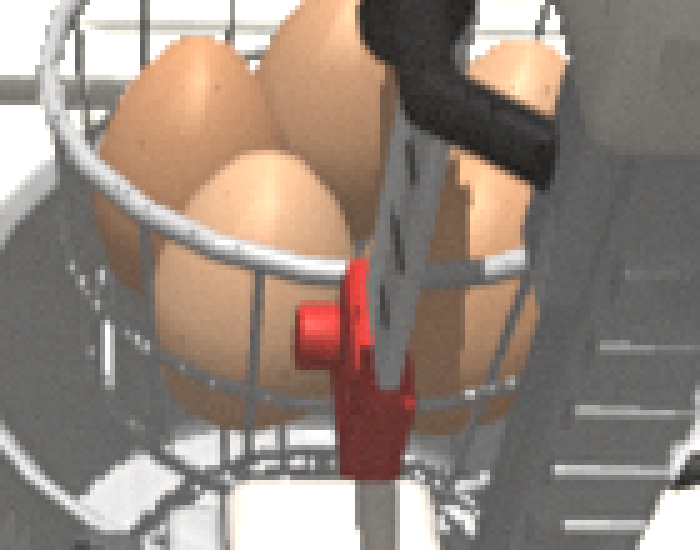

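The basket is sinking, since the pointer has dropped relative to the mark. The force creeping up to 5.7 N suggests light contact with the stop, so I'll ease down slightly.

Request:
servo_tool([
  [-0.6,0,0.5,0,0,0,-1],
])

```text
t: 6.3
tcp_pos: [0.4912, -0.1401, 0.1725]
tool_rot: [0.636, 0.668, 0.267, -0.281]
force: [1.3, 1.8, -4.4]
finger_gap: 0.172
```

```bash
python3 st.py; python3 look.py c
```

```text
6.3 [ 491.23 -140.1   172.51] F [ 1.28  1.84 -4.35] [-0.802 -0.092 -0.159] 0.172 rise 12.95
6.35
```

View pics/l_c.png

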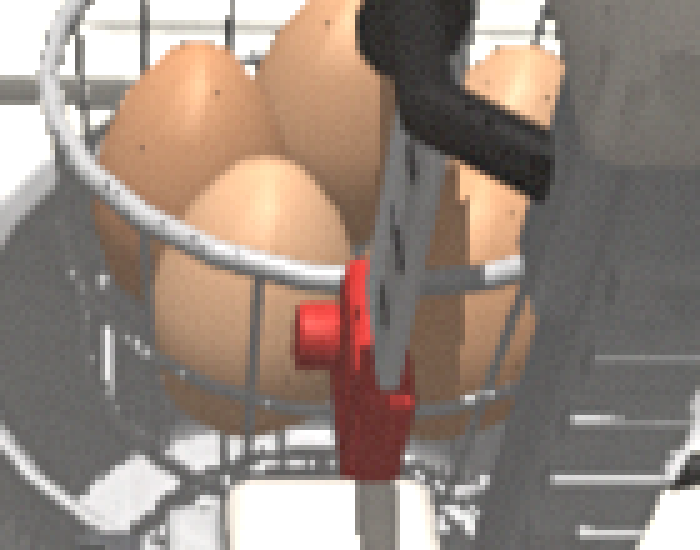

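Request:
servo_tool([
  [-0.2,0,0.2,0,0,0,-1],
  [0,0,0,0,0,0,-1],
])

```text
t: 6.52
tcp_pos: [0.4912, -0.1401, 0.1725]
tool_rot: [0.636, 0.667, 0.267, -0.281]
force: [1.3, 2.8, -4.1]
finger_gap: 0.172
```

```bash
python3 st.py; python3 look.py d
```

```text
6.52 [ 491.22 -140.1   172.5 ] F [ 1.27  2.8  -4.1 ] [-0.823 -0.118 -0.226] 0.172 rise 12.94
6.5667
```

View pics/l_d.png

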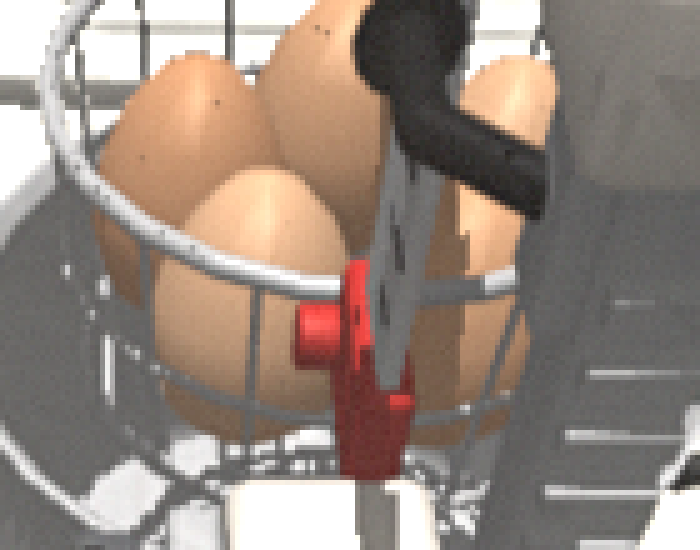

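Request:
servo_tool([
  [0,0,0,0,0,0,-1],
  [0,0,0,0,0,0,-1],
  [0,0,0,0,0,0,-1],
  [0,0,0,0,0,0,-1],
  [0,0,0,0,0,0,-1],
  [0,0,0,0,0,0,-1],
])

```text
t: 7.07
tcp_pos: [0.4912, -0.1401, 0.1724]
tool_rot: [0.636, 0.667, 0.267, -0.282]
force: [0.0, 2.8, -3.9]
finger_gap: 0.173
```

```bash
python3 st.py; python3 look.py e
```

```text
7.07 [ 491.22 -140.13  172.44] F [ 0.    2.85 -3.86] [-0.801 -0.141 -0.221] 0.173 rise 12.88
7.1167
```

View pics/l_e.png

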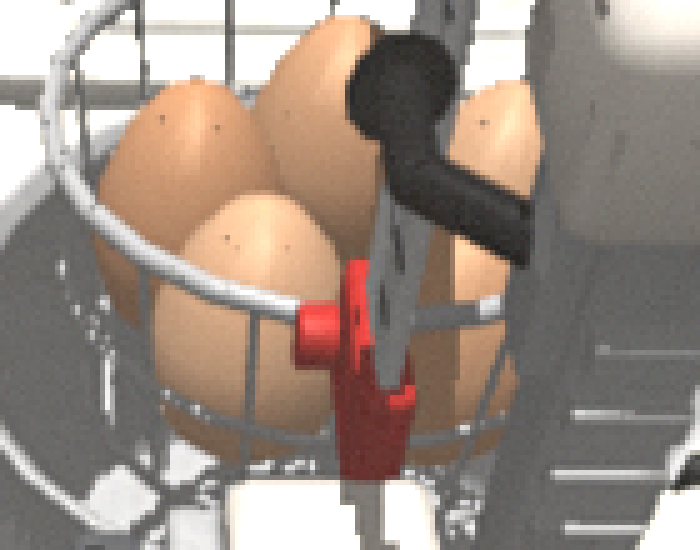

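```bash
cat > pz.py <<'E'
from mk import *
def zat(w,uv,y):
    o,v=ray(w,[uv]);v=RL.inv().apply(v[0]);ol=toL(o);return ol+v*(y-ol[1])/v[1]
yb=toL(onz(w1,[(360.3,28.6)],.248)[0]); 
if __name__=="__main__":
    import sys
    print("base",yb)
    for n,uv,t in eval(sys.argv[1]):
        w=pickle.load(open(f"w_{n}.pkl","rb")); print(n,t,zat(w,uv,yb[1]))
        print(" mark: near-top, far-top, knob")
E
sed -i 's/^s=manip.sense()/s=dict(tcp_pos=[0.4942,-0.1440,0.1631],tool_rot=[0.635,0.669,0.270,-0.277])/' mk.py
python3 pz.py "[('d',(381,6),6.52),('e',(381.6,17.6),7.07)]"
```

```text
base [0.00681504 0.05473953 0.248     ]
d 6.52 [0.00586919 0.05473953 0.24477423]
 mark: near-top, far-top, knob
e 7.07 [0.00723436 0.05473953 0.23908279]
 mark: near-top, far-top, knob
```

Request:
servo_tool([
  [0,0,0,0,0,0,-1],
  [0,0,0,0,0,0,-1],
  [0,0,0,0,0,0,-1],
  [0,0,0,0,0,0,-1],
  [0,0,0,0,0,0,-1],
  [0,0,0,0,0,0,-1],
  [0,0,0,0,0,0,-1],
  [0,0,0,0,0,0,-1],
  [0,0,0,0,0,0,-1],
  [0,0,0,0,0,0,-1],
])

```text
t: 7.95
tcp_pos: [0.4912, -0.1401, 0.1724]
tool_rot: [0.636, 0.667, 0.267, -0.282]
force: [0.8, 2.1, -3.5]
finger_gap: 0.173
```

```bash
python3 st.py; python3 look.py f
```

```text
7.95 [ 491.21 -140.12  172.44] F [ 0.77  2.09 -3.46] [-0.844 -0.123 -0.235] 0.173 rise 12.88
8.0
```

View pics/l_f.png

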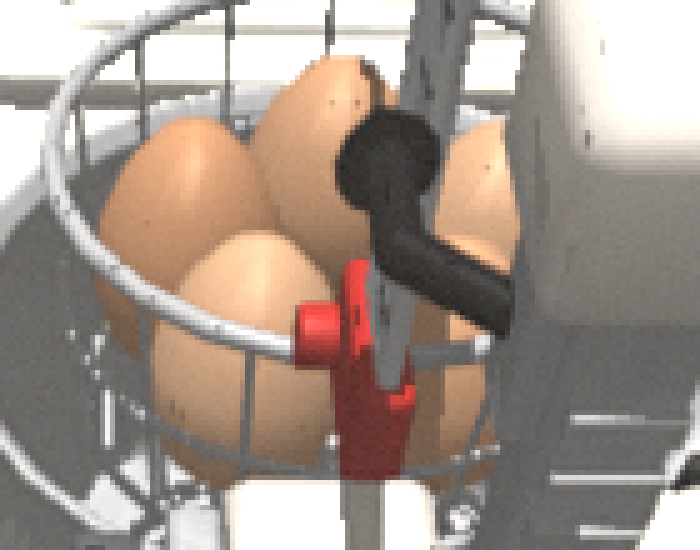

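```bash
python3 pz.py "[('e',(381.6,17.6),7.09),('f',(377.6,32.4),7.97)]"; python3 - <<'E'
from pz import *
w=pickle.load(open("w_f.pkl","rb"))
print("knob px->y65,y70:",zat(w,(364,66.8),.065),zat(w,(364,66.8),.07))
print("neartop (375,76.5)->y50,52",zat(w,(374.5,76.5),.05),zat(w,(374.5,76.5),.053)); print("fartop y80,77",zat(w,(371,52.2),.08),zat(w,(371,52.2),.077))
for z in(.21,.205,.202,.2,.198,.196,.194,.19): print(z,np.round((proj(w,toW([.007,.0547,z]))[0]-[300,0])*5))
E
```

```text
base [0.00681504 0.05473953 0.248     ]
e 7.09 [0.00723436 0.05473953 0.23908279]
 mark: near-top, far-top, knob
f 7.97 [0.00653187 0.05473953 0.23130099]
 mark: near-top, far-top, knob
knob px->y65,y70: [0.00382933 0.065      0.20218804] [0.00470802 0.07       0.1983423 ]
neartop (375,76.5)->y50,52 [0.00843037 0.05       0.20696893] [0.00910555 0.053      0.20452335]
fartop y80,77 [0.00966541 0.08       0.20185083] [0.00908388 0.077      0.20396815]
0.21 [361. 335.]
0.205 [355. 370.]
0.202 [351. 390.]
0.2 [349. 403.]
0.198 [346. 416.]
0.196 [344. 429.]
0.194 [342. 442.]
0.19 [337. 466.]
```

Request:
servo_tool([
  [0,0,0,0,0,0,-1],
  [0,0,0,0,0,0,-1],
  [0,0,0,0,0,0,-1],
  [0,0,0,0,0,0,-1],
  [0,0,0,0,0,0,-1],
  [0,0,0,0,0,0,-1],
  [0,0,0,0,0,0,-1],
  [0,0,0,0,0,0,-1],
  [0,0,0,0,0,0,-1],
  [0,0,0,0,0,0,-1],
  [0,0,0,0,0,0,-1],
  [0,0,0,0,0,0,-1],
])

```text
t: 9.0
tcp_pos: [0.4912, -0.1401, 0.1724]
tool_rot: [0.636, 0.667, 0.267, -0.282]
force: [0.4, 2.7, -4.3]
finger_gap: 0.171
```

```bash
python3 st.py; python3 look.py g
```

```text
9.0 [ 491.22 -140.11  172.44] F [ 0.42  2.71 -4.34] [-0.825 -0.103 -0.174] 0.171 rise 12.88
9.05
```

View pics/l_g.png

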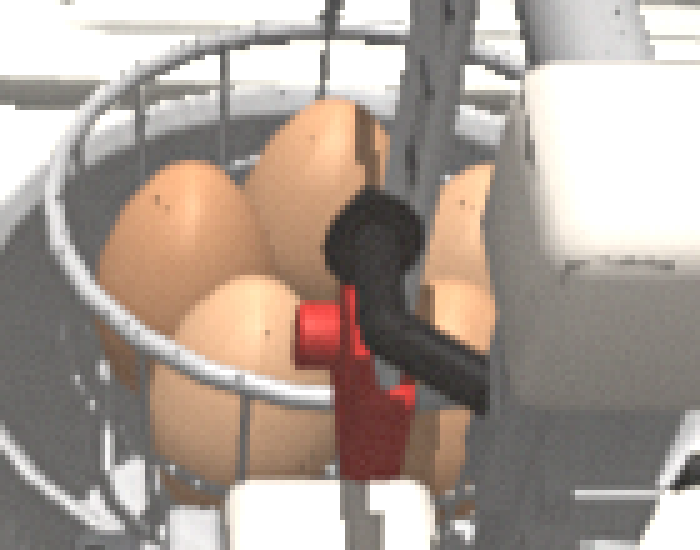

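```bash
python3 pz.py "[('g',(374.6,48),9.02)]"
```

```text
base [0.00681504 0.05473953 0.248     ]
g 9.02 [0.00640616 0.05473953 0.22226739]
 mark: near-top, far-top, knob
```

Request:
servo_tool([
  [0,0,0,0,0,0,-1],
  [0,0,0,0,0,0,-1],
  [0,0,0,0,0,0,-1],
  [0,0,0,0,0,0,-1],
  [0,0,0,0,0,0,-1],
  [0,0,0,0,0,0,-1],
  [0,0,0,0,0,0,-1],
  [0,0,0,0,0,0,-1],
  [0,0,0,0,0,0,-1],
  [0,0,0,0,0,0,-1],
  [0,0,0,0,0,0,-1],
  [0,0,0,0,0,0,-1],
])

```text
t: 10.05
tcp_pos: [0.4912, -0.1401, 0.1724]
tool_rot: [0.636, 0.667, 0.267, -0.282]
force: [1.2, 2.4, -3.6]
finger_gap: 0.172
```

```bash
python3 st.py; python3 look.py h
```

```text
10.05 [ 491.23 -140.11  172.44] F [ 1.16  2.38 -3.59] [-0.856 -0.151 -0.21 ] 0.172 rise 12.88
10.1
```

View pics/l_h.png

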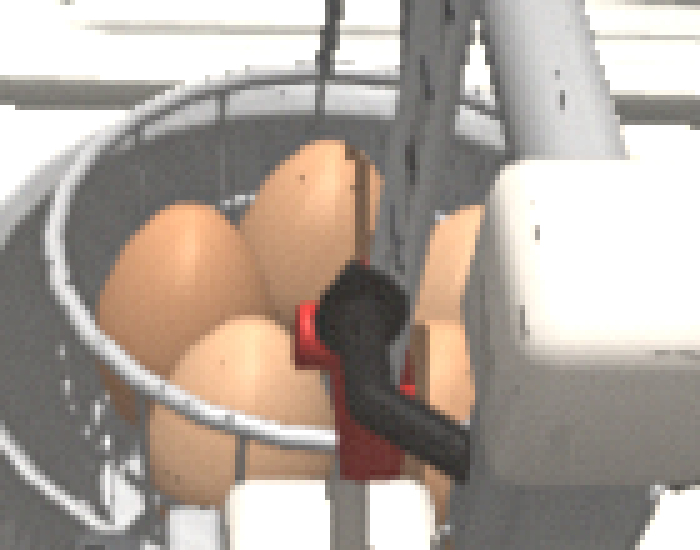

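```bash
python3 pz.py "[('h',(372.4,63.2),10.05)]"; python3 - <<'E'
from pz import *
w=pickle.load(open("w_h.pkl","rb"))
for y in(.063,.065,.067): print("tip",zat(w,(371.6,52.2),y))
for z in (.205,.202,.2,.198,.195): print(z,np.round((proj(w,toW([.0065,.0547,z]))[0]-[300,0])*5),np.round((proj(w,toW([.0065,.065,z]))[0]-[300,0])*5))
E
```

```text
base [0.00681504 0.05473953 0.248     ]
h 10.05 [0.00670088 0.05473953 0.21252443]
 mark: near-top, far-top, knob
tip [0.00673301 0.063      0.2138492 ]
tip [0.00712524 0.065      0.21243765]
tip [0.00751747 0.067      0.2110261 ]
0.205 [351. 370.] [344. 315.]
0.202 [347. 390.] [341. 335.]
0.2 [345. 403.] [338. 349.]
0.198 [343. 416.] [336. 362.]
0.195 [339. 435.] [333. 381.]
```

```bash
python3 - <<'E'
from pz import *
from station import manip
sc=pickle.load(open("p2.pkl","rb"))[1]
print("tip pred",proj(sc,toW([.0068,.065,.248])),"obs 295.7 165.3")
for nm,uv,y in [("far",(294.8,177),.08),("near",(299,183.2),.05),("knob",(293,181.7),.065),("knob73",(293,181.7),.073)]:
    print(nm,np.round(zat(sc,uv,y),4))
E
python3 - <<'E'
import cv2
a=cv2.imread("pics/scene0.png")[155:195,280:310];cv2.imwrite("pics/s0z.png",cv2.resize(a,None,fx=14,fy=14,interpolation=cv2.INTER_NEAREST))
E
```

```text
tip pred [[296.77689018 163.73110391]] obs 295.7 165.3
far [0.0081 0.08   0.2018]
near [0.0038 0.05   0.208 ]
knob [-0.0032  0.065   0.2038]
knob73 [0.0003 0.073  0.1967]
```

View pics/s0z.png

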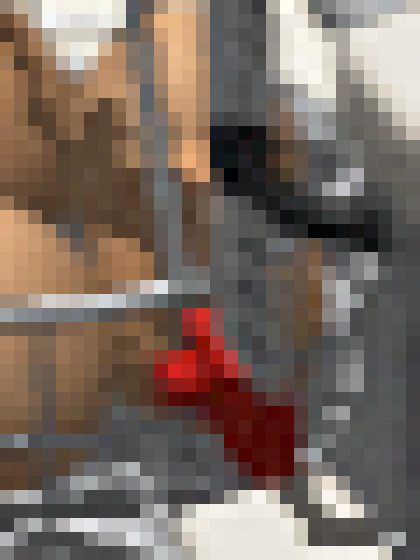

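Request:
servo_tool([
  [0,0,0,0,0,0,-1],
  [0,0,0,0,0,0,-1],
  [0,0,0,0,0,0,-1],
  [0,0,0,0,0,0,-1],
  [0,0,0,0,0,0,-1],
  [0,0,0,0,0,0,-1],
  [0,0,0,0,0,0,-1],
  [0,0,0,0,0,0,-1],
  [0,0,0,0,0,0,-1],
])

```text
t: 10.85
tcp_pos: [0.4912, -0.1401, 0.1724]
tool_rot: [0.636, 0.667, 0.267, -0.282]
force: [0.7, 3.1, -3.6]
finger_gap: 0.175
```

```bash
python3 st.py; python3 look.py i
```

```text
10.85 [ 491.22 -140.11  172.45] F [ 0.75  3.09 -3.57] [-0.804 -0.131 -0.196] 0.175 rise 12.89
10.9
```

View pics/l_i.png

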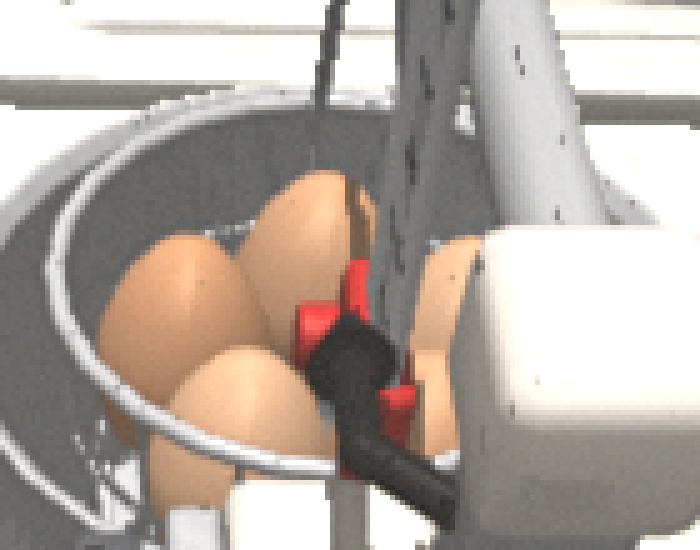

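The pointer tip is at about z 205, level with the clip's top edge at row 318. I'll hold for 5 more rows, then open so the pawl drops.

Request:
servo_tool([
  [0,0,0,0,0,0,-1],
  [0,0,0,0,0,0,-1],
  [0,0,0,0,0,0,-1],
  [0,0,0,0,0,0,-1],
  [0,0,0,0,0,0,0],
  [0,0,0,0,0,0,0],
  [0,0,0,0,0,0,0],
  [0,0,0,0,0,0,0],
  [0,0,0,0,0,0,0],
])

```text
t: 11.65
tcp_pos: [0.4913, -0.141, 0.175]
tool_rot: [0.635, 0.668, 0.268, -0.282]
force: [-0.5, -0.7, 0.2]
finger_gap: 0.502
```

```bash
python3 st.py; python3 look.py j; python3 -c "
import pickle,cv2
cv2.imwrite('pics/wj.png',pickle.load(open('w_j.pkl','rb'))['frame'][:,:,::-1])"
```

```text
11.65 [ 491.25 -141.02  174.98] F [-0.54 -0.7   0.19] [-0.378 -0.021  0.012] 0.502 rise 15.42
11.7
```

View pics/l_j.png

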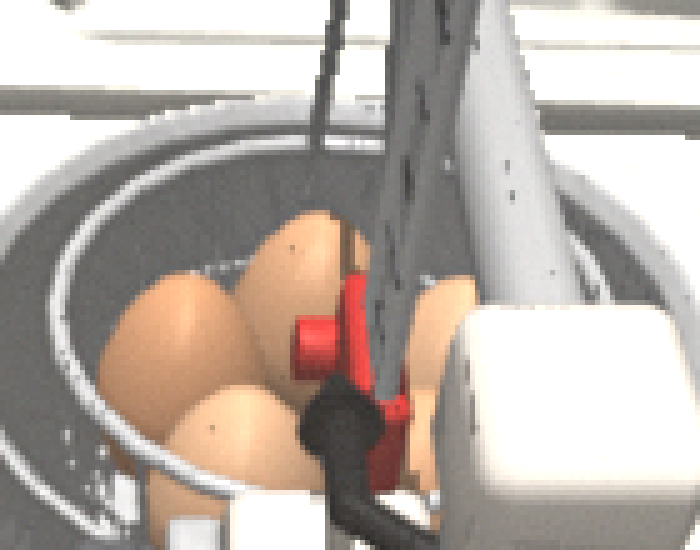

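View pics/wj.png

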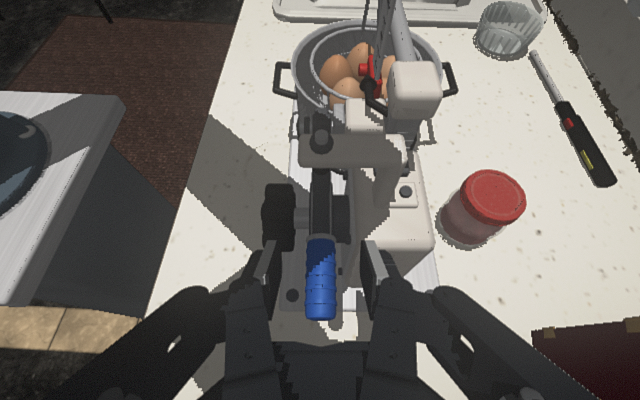

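The gripper is open (gap 0.5) and the pawl has dropped. The pointer tip is at (338,375) in the zoom, at the clip's middle. I'll let it settle and check that it holds.

Request:
servo_tool([
  [0,0,0,0,0,0,0],
  [0,0,0,0,0,0,0],
  [0,0,0,0,0,0,0],
  [0,0,0,0,0,0,0],
  [0,0,0,0,0,0,0],
  [0,0,0,0,0,0,0],
])

```text
t: 12.2
tcp_pos: [0.4913, -0.1412, 0.1753]
tool_rot: [0.635, 0.668, 0.269, -0.282]
force: [0.5, -0.3, -0.8]
finger_gap: 0.498
```

```bash
python3 st.py; python3 look.py k; python3 - <<'E'
from pz import *
for n,tip,kn,far,near in [("j",(367.6,75),(363.5,69.5),(370.5,54.6),(374.5,79.5))]:
    w=pickle.load(open(f"w_{n}.pkl","rb"))
    print("tip",zat(w,tip,.065),"knob73",zat(w,kn,.073),"far",zat(w,far,.08),"near",zat(w,near,.05))
a=pickle.load(open("w_j.pkl","rb"))["frame"].astype(int);b=pickle.load(open("w_k.pkl","rb"))["frame"].astype(int)
print(abs(a-b)[0:110,300:440].mean())
E
```

```text
12.2 [ 491.29 -141.22  175.33] F [ 0.51 -0.28 -0.77] [-0.35  -0.034 -0.043] 0.498 rise 15.77
12.25
tip [0.00704531 0.065      0.19804711] knob73 [0.00515637 0.073      0.19606659] far [0.00957989 0.08       0.20230603] near [0.00882459 0.05       0.20683737]
6.988636363636363
```

View pics/l_k.png

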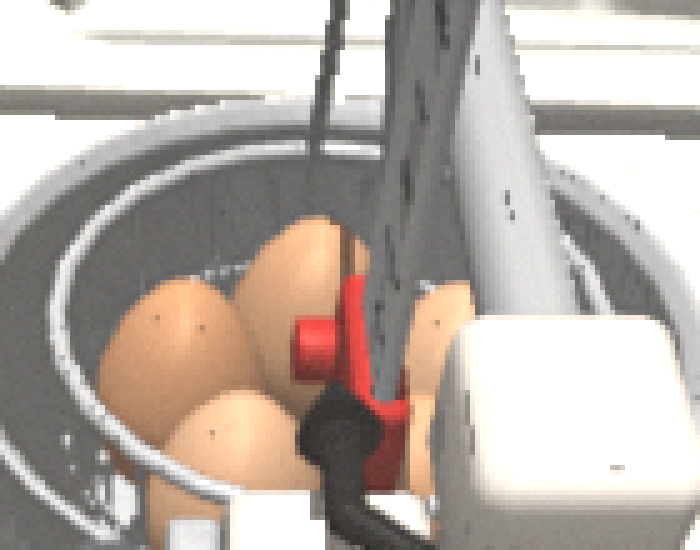

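Request:
servo_tool([
  [0,0,-8,0,0,0,0.2],
  [0,0,-12,0,0,0,0.2],
  [0,0,-15,0,0,0,0.2],
  [0,0,-15,0,0,0,0.2],
  [0,0,-15,0,0,0,0.2],
  [0,0,0,0,0,0,0.2],
  [0,0,0,0,0,0,0.2],
])

```text
t: 12.83
tcp_pos: [0.4933, -0.1907, 0.2237]
tool_rot: [0.635, 0.668, 0.268, -0.282]
force: [-0.1, 1.1, 0.1]
finger_gap: 0.597
```

```bash
python3 st.py; python3 look.py m; python3 -c "
import pickle,cv2
cv2.imwrite('pics/wm.png',pickle.load(open('w_m.pkl','rb'))['frame'][:,:,::-1])"
```

```text
12.83 [ 493.31 -190.71  223.73] F [-0.08  1.05  0.13] [-0.362  0.008 -0.028] 0.597 rise 64.17
12.8833
```

View pics/wm.png

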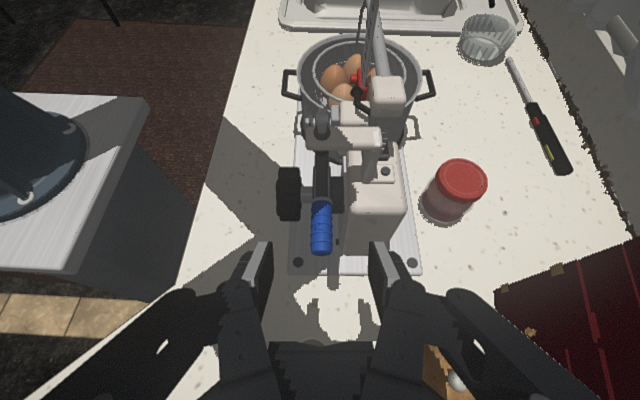

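View pics/l_m.png

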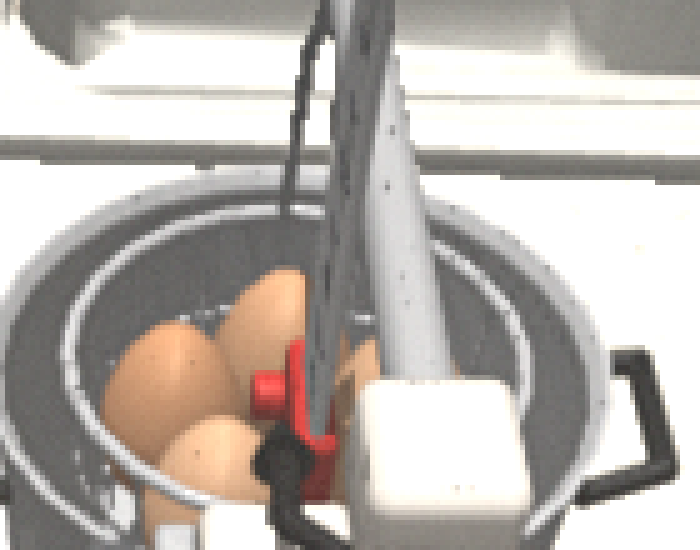

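Request:
servo_tool([
  [0,0,0,0,0,0,0.2],
  [0,0,0,0,0,0,0.2],
  [0,0,0,0,0,0,0.2],
  [0,0,0,0,0,0,0.2],
  [0,0,0,0,0,0,0.2],
  [0,0,0,0,0,0,0.2],
  [0,0,0,0,0,0,0.2],
  [0,0,0,0,0,0,0.2],
])

```text
t: 13.55
tcp_pos: [0.492, -0.1869, 0.2217]
tool_rot: [0.634, 0.667, 0.268, -0.286]
force: [0.8, 0.7, -0.1]
finger_gap: 0.598
```

```bash
python3 look.py n; python3 - <<'E'
from pz import *
a=pickle.load(open("w_m.pkl","rb"));b=pickle.load(open("w_n.pkl","rb"))
print(abs(a["frame"].astype(int)-b["frame"].astype(int))[0:110,300:440].mean(), np.abs(a["world_from_camera"]-b["world_from_camera"]).max())
c=np.zeros((600,800,3),np.uint8)
for i,w in enumerate((a,b)): c[:,i*405:i*405+395]=cv2.resize(w["frame"][60:105,345:374,::-1],(395,600),interpolation=cv2.INTER_NEAREST)
cv2.imwrite("pics/mn.png",np.clip(c.astype(float)*1.5,0,255).astype(np.uint8))
for w in(a,b):
    m,st,cc=blob(w,(105,120,60),(130,255,255),(270,150,360,300)); r=cv2.minAreaRect(np.argwhere(m)[:,::-1].astype(np.float32)); print(r[0], toL(onz(w,[r[0]],.170)[0]), proj(w,[G]))
E
```

```text
13.6
21.535887445887447 0.005338324315872927
(321.0, 228.0) [-0.02465864 -0.0627154   0.17      ] [[320.55684301 226.99120345]]
(322.5, 232.0) [-0.0249849 -0.0626065  0.17     ] [[322.47900774 231.10686872]]
```

View pics/mn.png

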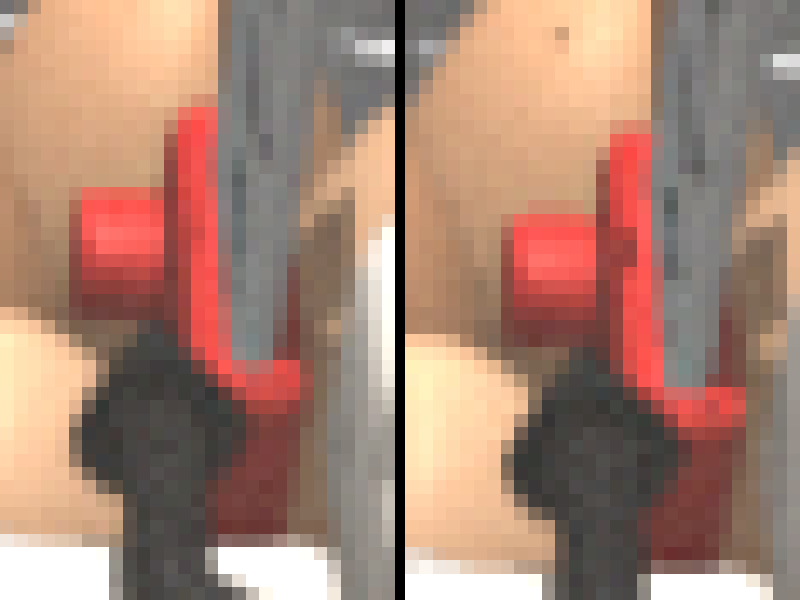

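```bash
python3 - <<'E'
from pz import *
from scipy.optimize import least_squares
for nm,tip,far,near,kn in [("m",(356.4,83.9),(360,68.1),(361.7,89.4),(354.2,79)),("n",(357.5,86.0),(361.4,70),(363.5,91.5),(355.4,81))]:
    w=pickle.load(open(f"w_{nm}.pkl","rb"))
    print(nm,"tip y65",zat(w,tip,.065),"knob y73",zat(w,kn,.073),"y65",zat(w,kn,.065))
    print(" far80",zat(w,far,.08),"near50",zat(w,near,.05))
    f=lambda p:[proj(w,toW([.0105,p[0]+15e-3,p[1]]))[0][1]-far[1],proj(w,toW([.0105,p[0]-15e-3,p[1]]))[0][1]-near[1]]
    r=least_squares(f,[.065,.204]);print(" fit30",r.x)
E
```

```text
m tip y65 [0.00736098 0.065      0.19750827] knob y73 [0.00597355 0.073      0.19619855] y65 [0.0048432  0.065      0.20277761]
 far80 [0.01100759 0.08       0.20228144] near50 [0.01020631 0.05       0.20449754]
 fit30 [0.08597194 0.18612935]
n tip y65 [0.00632551 0.065      0.1974262 ] knob y73 [0.00504331 0.073      0.19617594] y65 [0.00391936 0.065      0.20276279]
 far80 [0.01020413 0.08       0.20225028] near50 [0.00970503 0.05       0.20447912]
 fit30 [0.08577463 0.18625089]
```

The pawl sleeve is back at its down position and the pointer isn't moving. For a better-conditioned height check, I'll take a steeper wrist view from above and triangulate.

```bash
python3 - <<'E'
from geo import *
from station import manip
s=manip.sense()
Rt=target(np.radians(3),np.radians(12)); P=toW([-.01,-.03,.35]); P1=np.array(s["tcp_pos"])+[0,-.005,.08]
for r in rows(s,[P1,P],Rt,12,.2): print([float(x) for x in r])
E
```

```text
[10.0, -0.0, -10.0, -0.0, -0.05, -0.0, 0.2]
[9.0, -0.0, -11.0, -0.0, -0.05, -0.0, 0.2]
[8.0, -0.0, -11.0, -0.0, -0.05, -0.0, 0.2]
[8.0, -0.0, -12.0, -0.0, -0.05, -0.0, 0.2]
[7.0, -0.0, -12.0, -0.0, -0.05, -0.0, 0.2]
[9.0, 1.0, -9.0, -0.0, -0.05, -0.0, 0.2]
[14.0, 3.0, -1.0, -0.0, -0.05, -0.0, 0.2]
[14.0, 3.0, -2.0, -0.0, -0.05, -0.0, 0.2]
[14.0, 3.0, -2.0, -0.0, -0.05, -0.0, 0.2]
[13.0, 3.0, -3.0, -0.0, -0.05, -0.0, 0.2]
[13.0, 3.0, -4.0, -0.0, -0.05, -0.0, 0.2]
[13.0, 3.0, -4.0, -0.0, -0.05, -0.0, 0.2]
```

Request:
servo_tool([
  [10,0,-10,0,-0.05,0,0.2],
  [9,0,-11,0,-0.05,0,0.2],
  [8,0,-11,0,-0.05,0,0.2],
  [8,0,-12,0,-0.05,0,0.2],
  [7,0,-12,0,-0.05,0,0.2],
  [9,1,-9,0,-0.05,0,0.2],
  [14,3,-1,0,-0.05,0,0.2],
  [14,3,-2,0,-0.05,0,0.2],
  [14,3,-2,0,-0.05,0,0.2],
  [13,3,-3,0,-0.05,0,0.2],
  [0,0,0,0,0,0,0.2],
  [0,0,0,0,0,0,0.2],
])

```text
t: 14.6
tcp_pos: [0.5033, -0.1402, 0.339]
tool_rot: [0.683, 0.717, 0.096, -0.104]
force: [0.1, 0.2, -0.8]
finger_gap: 0.603
```

```bash
python3 st.py; python3 look.py o; python3 -c "
import pickle,cv2
cv2.imwrite('pics/wo.png',pickle.load(open('w_o.pkl','rb'))['frame'][:,:,::-1])"
```

```text
14.6 [ 503.35 -140.19  338.97] F [ 0.11  0.2  -0.79] [-0.129 -0.036 -0.007] 0.603 rise 179.41
14.65
```

View pics/wo.png

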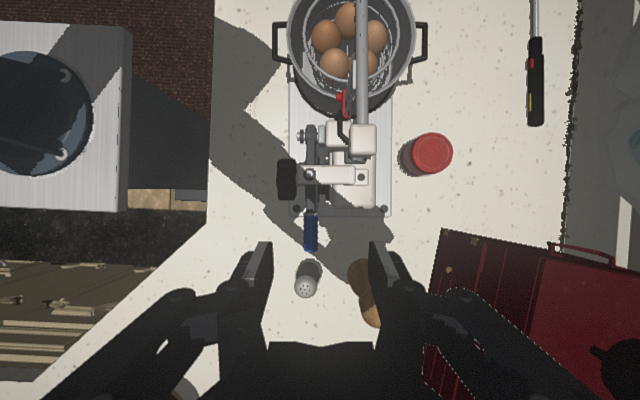

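```bash
python3 - <<'E'
import pickle,cv2,numpy as np
w=pickle.load(open('w_o.pkl','rb'));a=w["frame"][75:140,315:375,::-1]
cv2.imwrite("pics/woz.png",np.clip(cv2.resize(a,None,fx=9,fy=9,interpolation=cv2.INTER_NEAREST).astype(float)*1.4,0,255).astype(np.uint8))
E
```

```text
(no output)
```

View pics/woz.png

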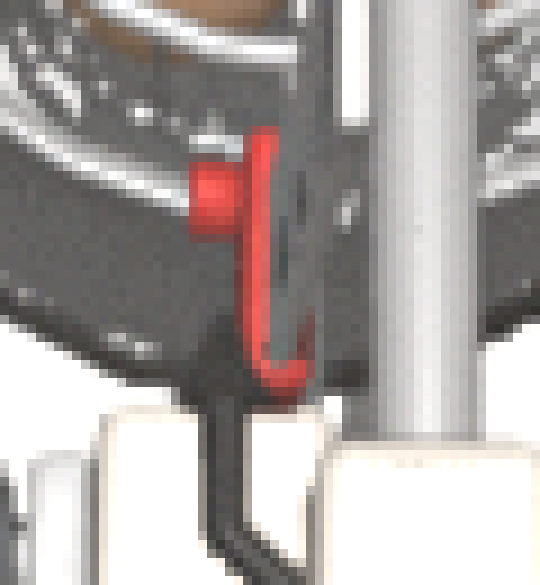

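```bash
python3 - <<'E'
from pz import *
L=lambda n:pickle.load(open(f"w_{n}.pkl","rb"))
m,n,o=L("m"),L("n"),L("o")
F={"knob":((350.5,79.1),(336.2,97.2)),"far":((358.2,68.1),(342.8,89.3)),"near":((364.5,89.4),(346.7,118.3)),"tip":((356.4,83.9),(339.7,110.3))}
for k,(a,b) in F.items():
    P=tri([m,o],[a,b]); print(k,np.round(toL(P),4),np.round(proj(m,[P])-a,1),np.round(proj(o,[P])-b,1))
E
```

```text
knob [0.0042 0.0848 0.1864] [[0.1 0. ]] [[-0.1 -0. ]]
far [0.0108 0.0903 0.1944] [[-0.1 -0. ]] [[0.1 0. ]]
near [0.0146 0.0601 0.1956] [[0.1 0. ]] [[-0. -0.]]
tip [0.0077 0.0686 0.1944] [[-0.2 -0. ]] [[0.2 0. ]]
```

The top view gives a clean triangulation:

| Feature | z (mm) |
|---|---|
| Clip top face, y 60–90 | 195 |
| Clip knob | 186 |
| Pointer tip | 194.4 (7 teeth predicts 194.1) |

So the tip may sit about 8 mm above the mark's centre. I'll take one more independent view from the front to settle it.

Request:
servo_tool([
  [0,-20,5,0,0,0,0.2],
  [0,-20,5,0,0,0,0.2],
  [0,-20,8,0,0,0,0.2],
  [0,-20,8,0,0,0,0.2],
  [0,-20,8,0,0,0,0.2],
  [0,-20,8,0,0,0,0.2],
  [0,0,0,0,0,0,0.2],
  [0,0,0,0,0,0,0.2],
])

```text
t: 15.32
tcp_pos: [0.3772, -0.1395, 0.2923]
tool_rot: [0.686, 0.713, 0.098, -0.109]
force: [0.6, -0.1, 0.5]
finger_gap: 0.599
```

```bash
python3 st.py; python3 look.py p; python3 - <<'E'
from pz import *
w=pickle.load(open('w_p.pkl','rb'));cv2.imwrite('pics/wp.png',w['frame'][:,:,::-1])
print(proj(w,toW([.0077,.0686,.1944])),proj(w,toW([.0042,.0848,.1864])))
E
```

```text
15.32 [ 377.22 -139.49  292.33] F [ 0.63 -0.08  0.49] [-0.134  0.022 -0.045] 0.599 rise 132.77
15.3667
[[486.25387681 102.87292443]] [[477.27401477  87.72793981]]
```

View pics/wp.png

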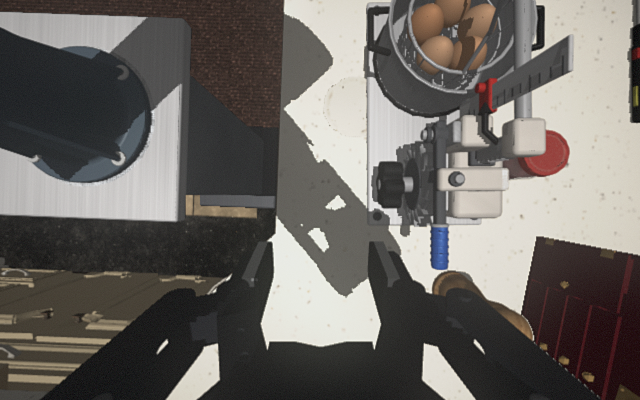

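```bash
python3 - <<'E'
import pickle,cv2,numpy as np
w=pickle.load(open('w_p.pkl','rb'));a=w["frame"][70:130,455:515,::-1]
cv2.imwrite("pics/wpz.png",np.clip(cv2.resize(a,None,fx=10,fy=10,interpolation=cv2.INTER_NEAREST).astype(float)*1.2,0,255).astype(np.uint8))
E
```

```text
(no output)
```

View pics/wpz.png

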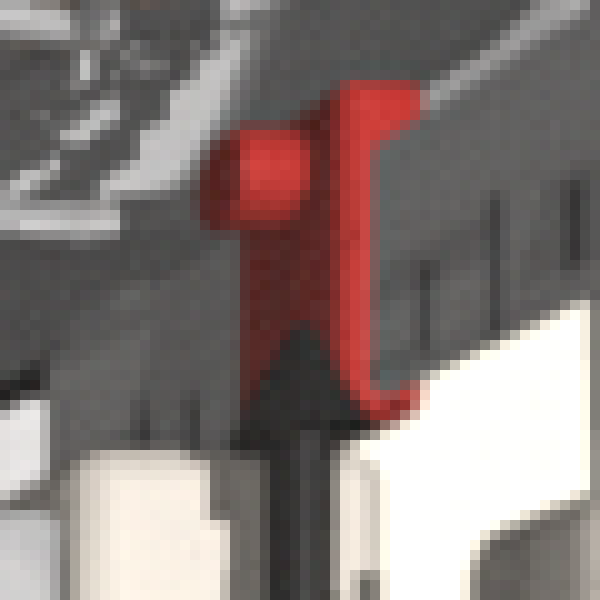

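```bash
python3 - <<'E'
from pz import *
L=lambda n:pickle.load(open(f"w_{n}.pkl","rb"))
m,o,p=L("m"),L("o"),L("p")
F={"knob":((350.5,79.1),(336.2,97.2),(475.7,88.3)),"farTopLeft":((357.6,68.1),(342.4,89.3),(488.9,78.6)),"tip":((356.4,83.9),(339.7,110.3),(485.5,101.9))}
for k,(a,b,c) in F.items():
    for vs,us in (((m,o,p),(a,b,c)),((o,p),(b,c)),((m,p),(a,c))):
        P=tri(vs,us); print(k,len(vs),np.round(toL(P)*1000,1),[np.round(proj(v,[P])[0]-u,1).tolist() for v,u in zip(vs,us)])
# face height check: front face at x=xf, y=75: columns for top/bottom
for xf in(.0085,.0095,.0105):
  for zt in (.195,.198,.204):
    print(xf,zt,np.round([proj(p,toW([xf,.072,zt]))[0],proj(p,toW([xf,.072,zt-.018]))[0]],1).tolist())
E
```

```text
knob 3 [  4.   85.  185.6] [[-0.2, 0.5], [-0.3, 0.0], [0.8, -0.5]]
knob 2 [  4.5  85.6 183.3] [[0.0, 0.2], [0.0, -0.2]]
knob 2 [  3.7  84.8 185.9] [[-0.5, 0.4], [0.7, -0.4]]
farTopLeft 3 [ 10.3  90.1 194.4] [[-0.1, 0.1], [-0.0, 0.2], [0.2, -0.4]]
farTopLeft 2 [ 10.3  90.2 194. ] [[0.0, 0.3], [0.0, -0.3]]
farTopLeft 2 [ 10.2  89.7 194.6] [[-0.1, 0.1], [0.2, -0.1]]
tip 3 [  7.7  69.3 193.7] [[-0.4, 0.2], [0.1, -0.4], [0.2, 0.4]]
tip 2 [  7.5  69.3 193.5] [[-0.0, -0.4], [-0.0, 0.5]]
tip 2 [  8.   69.9 193.1] [[-0.2, 0.2], [0.3, -0.1]]
0.0085 0.195 [[487.5, 98.7], [476.6, 105.1]]
0.0085 0.198 [[489.5, 97.6], [478.3, 104.1]]
0.0085 0.204 [[493.6, 95.2], [481.9, 102.0]]
0.0095 0.195 [[488.7, 98.7], [477.7, 105.0]]
0.0095 0.198 [[490.7, 97.6], [479.4, 104.1]]
0.0095 0.204 [[494.8, 95.2], [483.0, 102.0]]
0.0105 0.195 [[489.8, 98.7], [478.7, 105.0]]
0.0105 0.198 [[491.8, 97.6], [480.5, 104.0]]
0.0105 0.204 [[496.0, 95.2], [484.1, 102.0]]
```

All three views agree: tip at z 193–194, mark clip centre at about 186, and the stated range puts the mark no lower than 186. That is about 8 mm above centre, inside the 9 mm band, and the last views show no movement. I'll do a final scene check before handing in.

```bash
python3 - <<'E'
from h import *
from station import manip
d=manip.snapshot("scene");cv2.imwrite("pics/fin.png",d["frame"][:,:,::-1])
import pickle
a=pickle.load(open("w_p.pkl","rb"));b=manip.snapshot("wrist"); print(np.abs(a["frame"].astype(int)-b["frame"].astype(int))[70:130,455:515].mean(),np.abs(np.array(a["world_from_camera"])-b["world_from_camera"]).max())
E
```

```text
3.220740740740741 0.0014046301412555598
```

View pics/fin.png

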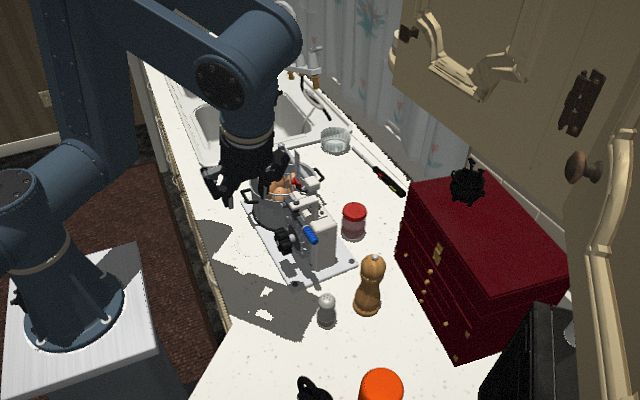

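The salt (327,310), pepper mill (370,285) and jam jar (354,220) are at the same pixels as at the start. The sleeve is down at (311,236) and the arm is clear of everything. Handing in.

```bash
python3 -c "
from station import manip
print(manip.sense()['t']); print(manip.sign_off())"
```

```text
15.4667
the job is handed in; nothing more can be done
None
```

The job is handed in: the lift is holding by itself with the pointer level with the red mark, but close to the edge of the 9 mm band. It took 15.5 s of the 61 s.

- **What I did:** I pinched the blue sleeve and raised the pawl in small steps. Drag ran at about 8–10 N, and the tooth let go at roughly 10–12 mm of rise. The force then crept up to 5.7 N, which I took as light contact with the stop (about 6–7 N on the screw by my estimate), so I eased down. I held the pawl up at about 3.5–4.3 N while the basket sank at about 9 mm/s. I opened the gripper after about seven teeth of travel, so the pawl dropped back, then moved the arm clear.
- **Pawl and lift:** The sleeve is back at its resting position. The pointer did not visibly move over the last views.
- **Pointer height:** Triangulated from three wrist views, the tip is at z 193–194 mm; seven teeth predicts 194.1 mm. The mark's centre came out at about 186 mm, so the tip is about 8 mm above it. I judged this good enough not to lift the pawl again for one more tooth.
- **Checks that disagreed:** My earlier estimates from the steep views put the mark at 193–202 mm, and I timed the drop on 195 mm. Those views could not fix depth well, and the later views corrected them. That is why the pointer stopped one tooth higher than ideal.
- **Bystanders:** The salt, pepper mill and jam jar stand where they were at the start.

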